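# Change over the drilling jig and hang up the finished brackets

### The job

Get the drilling jig ready for the next bracket: open its toggle clamp if it is closed, take out the finished bracket if one is still in it, set the undrilled blank (the bracket without a hole) flat in the nest with its leg at the back stop, and only then close the clamp so that its pad holds the blank's foot down. Hang every finished bracket by its hole on the rack, one to a peg, well onto the peg and hanging free. Leave the other things on the bench where they are.

Things in the scene. Friction and masses are not known exactly. Their poses are not given: they have to be found in the camera images.
- blank_leg (a point): undrilled aluminium L bracket, the only one with no hole, otherwise exactly like a, b, c, d (same sizes, same axes). Point: mid width and thickness of its leg, 68 mm above the underside, 52 mm below the leg's top edge, 36 mm to +x of the foot's centre; z up the leg. At the start it stands on the bench in the row with the loose finished ones
- a_hole (a point): finished aluminium L bracket, 0.25 kg, foot 80 x 60 x 12 mm, upright leg 60 wide, 8 thick, 120 mm high at the foot's +x end (faces along own x, outer face flush). Point: centre of the leg's 26 mm through hole, 68 mm above the underside, 52 below the leg's top, mid width and thickness, 36 mm to +x of foot centre; z up. If present, starts in the jig's nest
- b_hole (a point): finished aluminium L bracket, 0.25 kg, foot 80 x 60 x 12 mm, upright leg 60 wide, 8 thick, 120 mm high at the foot's +x end (faces along own x, outer face flush). Point: centre of the leg's 26 mm through hole, 68 mm above the underside, 52 below the leg's top, mid width and thickness, 36 mm to +x of foot centre; z up. If present, stands on the bench, in front of the rack
- c_hole (a point): finished aluminium L bracket, 0.25 kg, foot 80 x 60 x 12 mm, upright leg 60 wide, 8 thick, 120 mm high at the foot's +x end (faces along own x, outer face flush). Point: centre of the leg's 26 mm through hole, 68 mm above the underside, 52 below the leg's top, mid width and thickness, 36 mm to +x of foot centre; z up. If present, stands on the bench, in front of the rack
- d_hole (a point): finished aluminium L bracket, 0.25 kg, foot 80 x 60 x 12 mm, upright leg 60 wide, 8 thick, 120 mm high at the foot's +x end (faces along own x, outer face flush). Point: centre of the leg's 26 mm through hole, 68 mm above the underside, 52 below the leg's top, mid width and thickness, 36 mm to +x of foot centre; z up. If present, stands on the bench, in front of the rack
- nest (a point): centre of the floor of the fixed steel jig's nest, 12 mm above the bench; x to the back stop, z up. It takes a foot with 3 mm to spare: side rails 10 mm high (inner faces y = +-33 mm), front lip 6 mm high (x = -43), back stop 28 mm high (x = +43). A bracket sits flat with its leg at the back stop: leg's middle at x = +36 mm, y = 0, z up to 120
- clamp (a joint): clamp angle, rad. 0 closed on a foot: arm level, grip upright; -0.15 stop, shut on an empty nest; 1.75 stop, fully open: arm up, leaning 10 deg back, grip level. Arm and grip are one rigid piece at right angles. Weighted: it falls slowly shut from below about 0.95 and slowly open from above, so push it past centre and let go. Takes up to 0.35 N m. May start in either state
- hinge (a point): clamp's hinge axis (along jig x), 60 mm above the bench, from the nest's centre 100 mm to jig -y and 6 mm to -x; jig's axes. Hold-down arm: 18 wide, 10 thick, 104 mm long, points to jig +y when closed, pad under its end. The grip points up when closed and swings over to jig -y as the clamp opens
- grip (a point): middle of the clamp's black round hand grip, 22 mm across, 78 mm long (52 to 130 mm from the hinge axis); this point is 95 mm from the hinge; turns with the clamp, z runs along the grip away from the hinge
- pad (a point): centre of the face of the clamp's round rubber pad, 20 mm across, 95 mm along the arm from the hinge, 35 mm below the arm's middle; presses on the foot near its middle; z runs from the pad back to the arm
- peg0 (a point): tip of steel peg 0 of 4 on the fixed plywood rack (peg0 at its -y end, 80 mm apart): 10 mm thick, sticks out 80 mm to the rack's -x (towards the robot), rising 10 degrees from root to tip; 206 mm above the bench here. Rack's axes: the rail is 80 mm to +x of this point, its top edge 200 mm above the bench; a slat below it stops hung legs swinging
- peg1 (a point): tip of steel peg 1 of 4 on the fixed plywood rack (peg0 at its -y end, 80 mm apart): 10 mm thick, sticks out 80 mm to the rack's -x (towards the robot), rising 10 degrees from root to tip; 206 mm above the bench here. Rack's axes: the rail is 80 mm to +x of this point, its top edge 200 mm above the bench; a slat below it stops hung legs swinging
- peg2 (a point): tip of steel peg 2 of 4 on the fixed plywood rack (peg0 at its -y end, 80 mm apart): 10 mm thick, sticks out 80 mm to the rack's -x (towards the robot), rising 10 degrees from root to tip; 206 mm above the bench here. Rack's axes: the rail is 80 mm to +x of this point, its top edge 200 mm above the bench; a slat below it stops hung legs swinging
- peg3 (a point): tip of steel peg 3 of 4 on the fixed plywood rack (peg0 at its -y end, 80 mm apart): 10 mm thick, sticks out 80 mm to the rack's -x (towards the robot), rising 10 degrees from root to tip; 206 mm above the bench here. Rack's axes: the rail is 80 mm to +x of this point, its top edge 200 mm above the bench; a slat below it stops hung legs swinging
- spanner: open-ended spanner lying on the bench, 150 mm long; a bystander, leave it
- mallet: hammer lying at the left; a bystander, leave it
- driver: screwdriver lying in front of the jig; a bystander, leave it
- oil: oil bottle, 56 mm across, 150 mm high, behind the jig; a bystander, leave it
- tin: round tin, 72 mm across, 80 mm high, right front; a bystander, leave it
- carton: cardboard carton 100 x 70 x 50 mm, at the left; a bystander, leave it
- cup: white mug at the right back, 80 mm across; a bystander, leave it

How it is judged:
On the way, in this order (a step that is already met when the one before it is completed fails the run):
1. the finished bracket is out of the jig (horizontal distance between a_hole and nest above 0.12 m), for 0.2 s.
2. the blank sits in the nest with the clamp open (x of blank_leg in the frame of nest between 0.03 and 0.042 m and y of blank_leg in the frame of nest between -0.006 and 0.006 m and z of blank_leg in the frame of nest between 0.0645 and 0.0715 m and angle between blank_leg's own z axis and vertical below 0.06 rad and angle between the x axis of blank_leg and the x axis of nest, either way round below 0.12 rad and value of joint clamp above 0.9 rad), for 0.2 s.
3. the clamp is closed on the blank (x of blank_leg in the frame of nest between 0.03 and 0.042 m and y of blank_leg in the frame of nest between -0.006 and 0.006 m and z of blank_leg in the frame of nest between 0.0645 and 0.0715 m and angle between blank_leg's own z axis and vertical below 0.06 rad and angle between the x axis of blank_leg and the x axis of nest, either way round below 0.12 rad and value of joint clamp between -0.06 and 0.06 rad and contact force between clamp and blank above 1 N), for 0.2 s.
At the end, for the whole second after the job is handed in: The blank sits flat in the nest (within 6 mm and 0.12 rad), leg at the back stop, clamp closed on it, pad pressing with over 1 N; every finished bracket hangs by its hole on a peg of its own, 4 mm or more in from the tip; no bracket moves faster than 0.15 m/s (all of step 3 and ((x of a_hole in the frame of peg0 between 0.004 and 0.078 m and y of a_hole in the frame of peg0 between -0.012 and 0.012 m and z of a_hole in the frame of peg0 between -0.032 and 0.004 m) or (x of a_hole in the frame of peg1 between 0.004 and 0.078 m and y of a_hole in the frame of peg1 between -0.012 and 0.012 m and z of a_hole in the frame of peg1 between -0.032 and 0.004 m) or (x of a_hole in the frame of peg2 between 0.004 and 0.078 m and y of a_hole in the frame of peg2 between -0.012 and 0.012 m and z of a_hole in the frame of peg2 between -0.032 and 0.004 m) or (x of a_hole in the frame of peg3 between 0.004 and 0.078 m and y of a_hole in the frame of peg3 between -0.012 and 0.012 m and z of a_hole in the frame of peg3 between -0.032 and 0.004 m)) and ((x of b_hole in the frame of peg0 between 0.004 and 0.078 m and y of b_hole in the frame of peg0 between -0.012 and 0.012 m and z of b_hole in the frame of peg0 between -0.032 and 0.004 m) or (x of b_hole in the frame of peg1 between 0.004 and 0.078 m and y of b_hole in the frame of peg1 between -0.012 and 0.012 m and z of b_hole in the frame of peg1 between -0.032 and 0.004 m) or (x of b_hole in the frame of peg2 between 0.004 and 0.078 m and y of b_hole in the frame of peg2 between -0.012 and 0.012 m and z of b_hole in the frame of peg2 between -0.032 and 0.004 m) or (x of b_hole in the frame of peg3 between 0.004 and 0.078 m and y of b_hole in the frame of peg3 between -0.012 and 0.012 m and z of b_hole in the frame of peg3 between -0.032 and 0.004 m)) and ((x of c_hole in the frame of peg0 between 0.004 and 0.078 m and y of c_hole in the frame of peg0 between -0.012 and 0.012 m and z of c_hole in the frame of peg0 between -0.032 and 0.004 m) or (x of c_hole in the frame of peg1 between 0.004 and 0.078 m and y of c_hole in the frame of peg1 between -0.012 and 0.012 m and z of c_hole in the frame of peg1 between -0.032 and 0.004 m) or (x of c_hole in the frame of peg2 between 0.004 and 0.078 m and y of c_hole in the frame of peg2 between -0.012 and 0.012 m and z of c_hole in the frame of peg2 between -0.032 and 0.004 m) or (x of c_hole in the frame of peg3 between 0.004 and 0.078 m and y of c_hole in the frame of peg3 between -0.012 and 0.012 m and z of c_hole in the frame of peg3 between -0.032 and 0.004 m)) and ((x of d_hole in the frame of peg0 between 0.004 and 0.078 m and y of d_hole in the frame of peg0 between -0.012 and 0.012 m and z of d_hole in the frame of peg0 between -0.032 and 0.004 m) or (x of d_hole in the frame of peg1 between 0.004 and 0.078 m and y of d_hole in the frame of peg1 between -0.012 and 0.012 m and z of d_hole in the frame of peg1 between -0.032 and 0.004 m) or (x of d_hole in the frame of peg2 between 0.004 and 0.078 m and y of d_hole in the frame of peg2 between -0.012 and 0.012 m and z of d_hole in the frame of peg2 between -0.032 and 0.004 m) or (x of d_hole in the frame of peg3 between 0.004 and 0.078 m and y of d_hole in the frame of peg3 between -0.012 and 0.012 m and z of d_hole in the frame of peg3 between -0.032 and 0.004 m)) and distance between a_hole and b_hole above 0.05 m and distance between each of a_hole, b_hole and c_hole above 0.05 m and distance between each of a_hole, b_hole, c_hole and d_hole above 0.05 m and linear speed of each of a, b, c, d, blank below 0.15 m/s); the robot touches nothing.
It fails at once if a bystander (spanner, hammer, screwdriver, bottle, tin, carton or mug) is shoved more than 60 mm from its place (distance of any of spanner, mallet, driver, oil, tin, carton, cup from where it was at the start of the episode above 0.06 m).
Of a, b, c, d only 3 to 4 are there at a start; the rules pass over those that are not, and their reading is None.
At some moment in a run one of blank, b, c, d may be knocked a few centimetres aside while the robot is not near it.
It also fails if it takes over 208 s, if anything falls off the work surface, if the arm or the gripper's body presses on something with over 40 N, if the wrist force passes 120 N, or if a joint passes its speed limit or range.

### The arm

A 7-joint arm with a two-finger parallel gripper is mounted at the origin on the work surface. World frame = base frame: x ahead of the robot, y to its left, z up, the work surface at z = 0. Lengths are in m, angles in rad, forces in N, time in s.
With the tool pointing down it reaches from about 0.4 to 0.85 m from the base axis. Payload 10.4 kg.
Tool frame: the origin (TCP) lies midway between the tips of the shut fingers; the grasp point (between the pads) lies 19 mm behind it; z points along the fingers, x is the direction in which the jaws open and shut, and the axes are right-handed (so a half turn about z gives the same grasp; the last joint's range is limited). The gripper opens to 85 mm and grips with 20 to 120 N. Pads are 22 mm wide; open, the fingers measure 114 mm over their backs; the gripper's body (76 mm by 85 mm) begins 54 mm behind the grasp point. The pads swing forward as they close: fully open they stand 13 mm farther back than shut.
Start: joints at [-1.32, 0.332, -0.065, 1.46, 0.022, 1.35, -0.088], TCP at [0.169, 0.602, 0.231] pointing down, gripper open.
Joint ranges: [-2.6, 2.6], [-0.5, 2.12], [-1.47, 1.34], [0.16, 2.42], [-1.27, 4.41], [0.06, 2.06], [-2.6, 2.6]. Speed limits (rad/s): [2.22, 2.22, 2.79, 2.79, 3.14, 3.14, 3.14].

### API

Orientations are given as a unit quaternion [x, y, z, w].
In Python, from workcell import manip, cams gives the robot as it stands.
- The arm moves only by the tool move_arm, never from a script. Its argument "moves" is a list of rows, each a list of 7 numbers: the turn, a rotation vector about the tool's x, y, z in degrees, then the shift along the tool's x, y, z in m, then the finger opening in m, from 0 to 0.0854. A call has 1 to 10 rows; each row is the pose to reach, as a shift and turn from the pose commanded when the call began, along the tool's axes at that moment; what a row does not reach only later rows make up. A row lasts 1/10 s, in which the tool goes at most 50 mm and 8.59 degrees, less where a joint would pass 70% of its speed; a pose out of reach is approached as far as the arm can. A call with a gripper value outside its range is refused whole. The fingers move at their own pace and stop on an object; "grip_force" is the grip in N (left out, the last holds). Time passes only in rows, so rows that repeat a pose let the fingers close. It gives the time, the measured TCP pose, the force and the opening at its end, in the units of the state.
- manip.get_obs(): the state, without advancing time (a new reading comes with each control period).
- cams.camera(name): name is "scene" or "side" or "wrist"; returns the picture (400x640x3 uint8, red, green, blue); there is no depth.
- cams.camera_params(name): a dict with "fx", "fy", "cx", "cy" (pixels), "xyz" and "rotation" of the camera in the world. Camera axes: x right, y up, looking along -z (the intrinsics and any distortion apply to the point x, -y, -z); pixel columns grow to the right and rows downward; lengths in m; the calibration is good to about 2 mm. A picture is of the moment at which its call begins: read the wrist's pose just before it. camera_params takes no time and is no camera call; for the wrist camera it gives the pose at the moment of the call.
- manip.hand_in(): hands the job in, once; it reports no verdict.
The state is a dict: "clock": time; "joint_pos": joint angles; "joint_velocities": joint speeds; "tau": joint torques, N m; "position": TCP position; "ee_rot": TCP orientation; "ft_force": force on the tool from outside, world axes, zero at the start; "torque": the same for the moment, N m; "grip_width": opening from 0.0 (shut) to 1.0 (fully open).
Only numpy, scipy, OpenCV 4.12 (cv2) and the standard library are available. Lean on these libraries where they do the work, as an engineer would, in place of code of your own. Each camera call takes 0.05 s, during which the arm holds its last target. There are 200 camera calls.

## Working session

There is one attempt and no reset: what is moved stays moved. The work goes in short steps, Python scripts to look and compute and a tool call to move; the robot and the scene stay as the last step left them, time stands still between calls to the robot, and variables do not carry over. Pictures are saved under pics/ and viewed, about 12 in all and at most 16, crops included, and the job is handed in when it is done.

Besides the shell and the picture viewer there is one more tool, called after "Call:" in YAML: its name, and indented under it one key for each argument. move_arm: Moves the arm, as the interface text tells. Its arguments: {"type":"object","properties":{"moves":{"type":"array","items":{"type":"array","items":{"type":"number"}}},"grip_force":{"type":"number"}},"required":["moves"]}

```bash
ls; mkdir -p pics; python3 - <<'E'
from workcell import manip, cams
import cv2
print(manip.get_obs())
for n in ("scene","side"):
    p=cams.camera_params(n); print(n,p)
    im=cams.camera(n); cv2.imwrite(f"pics/{n}0.png",im[:,:,::-1])
E
```

```text
pics
{'clock': 0.0, 'joint_pos': array([-1.31964218,  0.3328804 , -0.06469225,  1.46094626,  0.0215728 ,
        1.34990401, -0.08849245]), 'joint_velocities': array([-0.00012414, -0.0003851 ,  0.00148248, -0.00062847, -0.00030494,
        0.00013899, -0.00105558]), 'tau': array([ 1.05019476e-04, -6.25468183e+01,  4.90721629e-02, -3.91590357e+01,
        1.62220857e-02,  1.02074406e-02,  1.23847983e-05]), 'position': array([0.16886573, 0.60136007, 0.23050822]), 'ee_rot': array([ 7.96973106e-01,  6.04014360e-01, -5.62017566e-04,  4.53131645e-04]), 'ft_force': array([1.05270957, 0.57265038, 0.17957695]), 'torque': array([ 0.03522627, -0.01930775,  0.0294359 ]), 'grip_width': 0.997592028263211}
scene {'fx': 404.1129808819061, 'fy': 404.1129808819061, 'cx': 318.82016218456863, 'cy': 199.47230004578444, 'xyz': array([ 1.11087082, -0.23072519,  0.99142307]), 'rotation': array([0.26637505, 0.16276333, 0.49315787, 0.8120023 ])}
side {'fx': 454.5005443092855, 'fy': 454.5005443092855, 'cx': 318.3509917683628, 'cy': 195.74961688755772, 'xyz': array([ 0.4120814 , -0.85277977,  0.82927955]), 'rotation': array([ 0.45058936, -0.03512512, -0.06125788,  0.88993422])}
```

View pics/scene0.png

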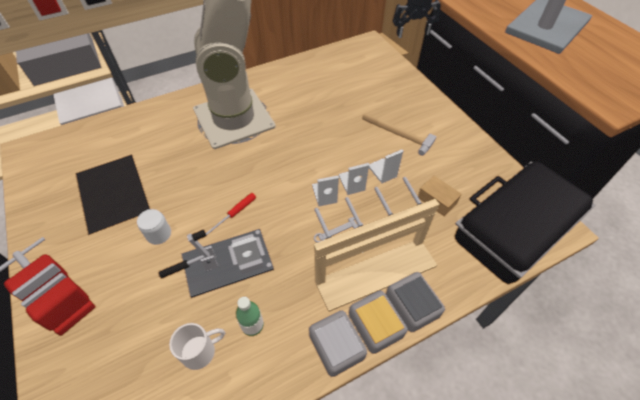

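View pics/side0.png

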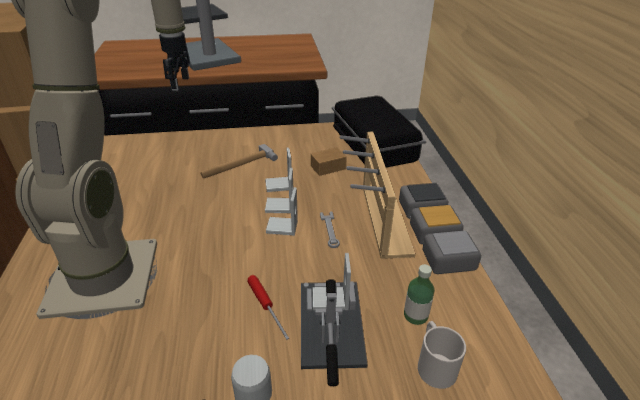

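```bash
cat > h.py <<'E'
from workcell import manip, cams
import cv2, numpy as np
from scipy.spatial.transform import Rotation as R
def P(n): return cams.camera_params(n)
def proj(p,X):
    q=R.from_quat(p['rotation']).inv().apply(np.atleast_2d(X)-p['xyz'])
    return np.c_[p['cx']+p['fx']*q[:,0]/-q[:,2], p['cy']+p['fy']*-q[:,1]/-q[:,2]]
def ray(p,uv):
    u,v=uv; d=np.array([(u-p['cx'])/p['fx'],-(v-p['cy'])/p['fy'],-1])
    return p['xyz'],R.from_quat(p['rotation']).apply(d)
def onz(p,uv,z):
    o,d=ray(p,uv); return o+d*(z-o[2])/d[2]
def tri(obs):
    A=np.zeros((3,3));b=np.zeros(3)
    for p,uv in obs:
        o,d=ray(p,uv); d=d/np.linalg.norm(d); M=np.eye(3)-np.outer(d,d); A+=M;b+=M@o
    x=np.linalg.solve(A,b)
    return x,[np.round(proj(p,x)[0]-uv,1) for p,uv in obs]
def grid(im,box,s,step=20):
    x0,y0,x1,y1=box
    c=cv2.resize(im[y0:y1,x0:x1,::-1],None,fx=s,fy=s,interpolation=cv2.INTER_CUBIC)
    for x in range((x0+step-1)//step*step,x1,step):
        cv2.line(c,((x-x0)*s,0),((x-x0)*s,6),(0,0,255),1); cv2.putText(c,str(x),((x-x0)*s-8,16),0,.35,(0,0,255))
    for y in range((y0+step-1)//step*step,y1,step):
        cv2.line(c,(0,(y-y0)*s),(6,(y-y0)*s),(0,0,255),1); cv2.putText(c,str(y),(8,(y-y0)*s+4),0,.35,(0,0,255))
    return c
E
python3 - <<'E'
from h import *
a=cv2.imread('pics/scene0.png')[:,:,::-1]; b=cv2.imread('pics/side0.png')[:,:,::-1]
cv2.imwrite('pics/c1.png',grid(a,(150,180,290,300),5)); cv2.imwrite('pics/c2.png',grid(a,(300,140,450,250),5))
cv2.imwrite('pics/c3.png',grid(b,(260,130,400,250),5)); cv2.imwrite('pics/c4.png',grid(b,(290,240,380,390),4))
E
```

```text
(no output)
```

View pics/c1.png

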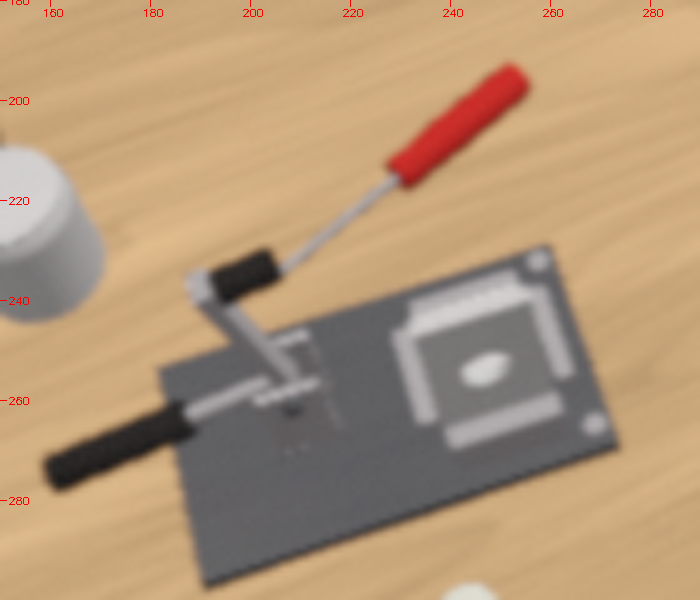

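View pics/c2.png

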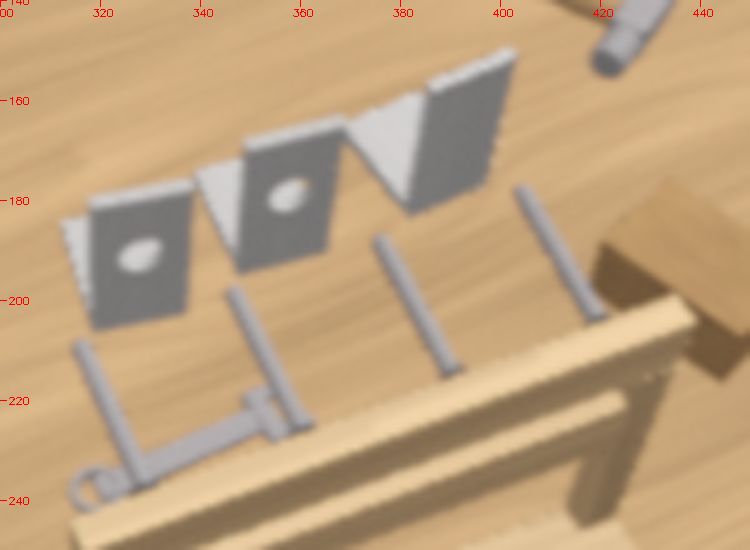

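View pics/c3.png

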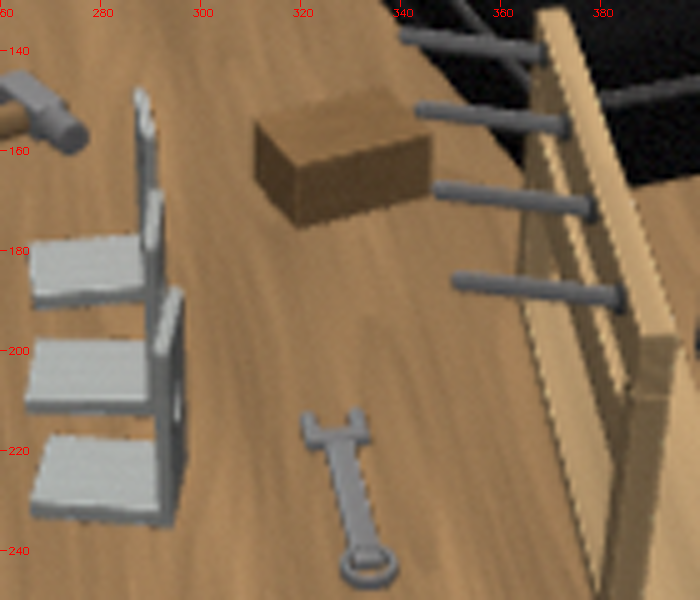

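View pics/c4.png

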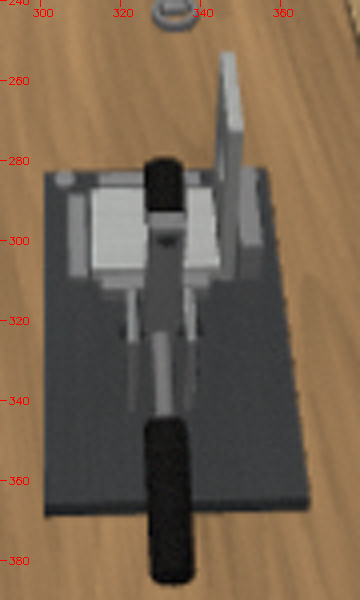

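```bash
python3 - <<'E'
from h import *
np.set_printoptions(precision=4,suppress=True)
s,d=P('scene'),P('side')
for n,t,b in (('B1',[(318,181.5),(338.5,178)],[(319,206),(337,202.5)]),('B2',[(348.5,171),(368,165)],[(347.5,194.5),(365.5,190)]),('BL',[(386,158.5),(402.5,150.5)],[(382,183),(397,177)])):
    for pts,z in ((t,.12),(b,0)):
        q=[onz(s,u,z) for u in pts]; e=q[1]-q[0]; print(n,z,*[x[:2] for x in q],'w',np.linalg.norm(e),'yaw',np.degrees(np.arctan2(-e[0],e[1])), 'mid',(q[0]+q[1])[:2]/2)
# side: outer bottom / top corners
print('side B1 bottom near outer',onz(d,(294,235),0),'top near outer',onz(d,(293.5,201),.12))
print('pegs')
for i,(a,b) in enumerate(zip([(316,208),(346,198),(375.5,188),(403.5,177.5)],[(351,186),(347,168),(343,152),(340,137)])):
    print(i,onz(s,a,.206),onz(d,b,.206),*tri([(s,a),(d,b)]))
print('rail ends top', onz(s,(320,246),.2), onz(s,(437,204),.2))
print('jig plate scene',[onz(s,u,.012)[:2] for u in [(182,254),(259.5,229),(273,269),(191,297)]])
print('jig plate side',[onz(d,u,.012)[:2] for u in [(301,283),(355,282),(367,366),(301,367)]])
print('A leg top outer scene',[onz(s,u,.132)[:2] for u in [(232,247.5),(255.5,239)]])
print('A leg top side (inner-near, outer-near, outer far)',[onz(d,u,.132)[:2] for u in [(345.5,272),(350,272),(348.5,253)]])
print('grip mid', tri([(s,(174,268)),(d,(333,363))]), tri([(s,(160,274)),(d,(335,384))]),'pad end',tri([(s,(203,233)),(d,(331,283))]))
E
```

```text
B1 0.12 [0.4845 0.0902] [0.4997 0.1466] w 0.05846509200472389 yaw -15.12767953358671 mid [0.4921 0.1184]
B1 0 [0.4838 0.0935] [0.4974 0.1479] w 0.056065044680472874 yaw -14.064981052436623 mid [0.4906 0.1207]
B2 0.12 [0.4904 0.1841] [0.4967 0.2447] w 0.060945084497065594 yaw -5.8800820590977985 mid [0.4936 0.2144]
B2 0 [0.4857 0.1913] [0.4963 0.2495] w 0.05915126399804592 yaw -10.301490442671737 mid [0.491  0.2204]
BL 0.12 [0.4994 0.304 ] [0.4952 0.3643] w 0.06044981190506498 yaw 3.9715919603524044 mid [0.4973 0.3342]
BL 0 [0.4964 0.3099] [0.4978 0.3654] w 0.055509103003372036 yaw -1.4204425032326948 mid [0.4971 0.3376]
side B1 bottom near outer [0.4848 0.0932 0.    ] top near outer [0.4861 0.0894 0.12  ]
pegs
0 [0.616  0.0171 0.206 ] [0.6191 0.0166 0.206 ] [0.618  0.0158 0.2076] [array([-0.1,  0.5]), array([-0.3, -0.3])]
1 [0.6231 0.0951 0.206 ] [0.6247 0.0959 0.206 ] [0.6242 0.0943 0.2073] [array([-0. ,  0.1]), array([-0.1, -0.1])]
2 [0.63   0.1748 0.206 ] [0.6292 0.1748 0.206 ] [0.6295 0.1753 0.2055] [array([ 0. , -0.1]), array([0.1, 0.1])]
3 [0.6341 0.2551 0.206 ] [0.6359 0.2568 
[... 153 characters left out ...]
rray([ 0.4613, -0.3178]), array([ 0.4845, -0.0984]), array([ 0.618 , -0.1147]), array([ 0.5938, -0.3324])]
jig plate side [array([ 0.4833, -0.0969]), array([ 0.613 , -0.1111]), array([ 0.5903, -0.3374]), array([ 0.4584, -0.3216])]
A leg top outer scene [array([ 0.5795, -0.1942]), array([ 0.5836, -0.1345])]
A leg top side (inner-near, outer-near, outer far) [array([ 0.5694, -0.1895]), array([ 0.5788, -0.1908]), array([ 0.5869, -0.1334])]
grip mid (array([ 0.5178, -0.3449,  0.0497]), [array([-0.2,  0.4]), array([-0.4, -0.4])]) (array([ 0.5143, -0.3832,  0.0423]), [array([-0.4,  0.9]), array([-1. , -0.9])]) pad end (array([ 0.5286, -0.2436,  0.1623]), [array([-0. ,  0.1]), array([-0.1, -0.1])])
```

```bash
cat >> h.py <<'E'
def tool():
    o=manip.get_obs(); return np.array(o['position']),R.from_quat(o['ee_rot']),o
def down(yaw): # tool x at world yaw (deg), pointing down
    y=np.radians(yaw); return R.from_matrix(np.c_[[np.cos(y),np.sin(y),0],[np.sin(y),-np.cos(y),0],[0,0,-1]])
def plan(*tg):
    p,r,o=tool(); print('t',round(o['clock'],2),'pos',np.round(p,4),'x-yaw',round(np.degrees(np.arctan2(*r.as_matrix()[1::-1,0])),2),'grip',round(o['grip_width'],3),'f',np.round(o['ft_force'],1))
    for xyz,yaw in tg:
        print(np.round((r.inv()*down(yaw)).as_rotvec(degrees=True),1),np.round(r.inv().apply(np.array(xyz)-p),4))
E
python3 - <<'E'
from h import *
p,r,o=tool(); w=P('wrist')
print('wrist cam in tool',r.inv().apply(w['xyz']-p), (r.inv()*R.from_quat(w['rotation'])).as_matrix().round(3).tolist(), w['fx'],w['cx'],w['cy'])
plan(((.40,.40,.28),45),((.50,.1,.28),12),((.578,-.163,.24),-6.2))
E
```

```text
wrist cam in tool [-5.15320727e-05 -8.02559068e-02 -1.42435647e-01] [[1.0, -0.0, -0.0], [-0.0, -0.951, -0.311], [-0.0, 0.311, -0.951]] 349.6684857741645 321.471851302337 200.41817904915712
t 0.1 pos [0.1689 0.6014 0.2306] x-yaw 74.31 grip 1.001 f [-0.  -1.3  0.9]
[ 0.   0.1 29.3] [-0.1314  0.2769 -0.0492]
[ 0.   0.1 62.3] [-0.3932  0.4543 -0.0489]
[ 0.1  0.1 80.5] [-0.6253  0.6006 -0.0086]
```

Call:
move_arm:
  moves:
    - [0,0,29.3,-0.131,0.277,-0.049,0.0854]
    - [0,0,29.3,-0.131,0.277,-0.049,0.0854]
    - [0,0,29.3,-0.131,0.277,-0.049,0.0854]
    - [0,0,29.3,-0.131,0.277,-0.049,0.0854]
    - [0,0,29.3,-0.131,0.277,-0.049,0.0854]
    - [0,0,29.3,-0.131,0.277,-0.049,0.0854]
    - [0,0,62.3,-0.393,0.454,-0.049,0.0854]
    - [0,0,62.3,-0.393,0.454,-0.049,0.0854]
    - [0,0,62.3,-0.393,0.454,-0.049,0.0854]
    - [0,0,62.3,-0.393,0.454,-0.049,0.0854]

```text
clock: 1.1
position: [0.4588, 0.2165, 0.2795]
ee_rot: [0.995, 0.102, -0.0, -0.0]
ft_force: [0.8, 0.3, 1.0]
grip_width: 0.999
```

```bash
python3 -c "
from h import *
plan(((.50,.1,.28),12),((.578,-.163,.24),-6.2))"
```

```text
t 1.1 pos [0.4588 0.2165 0.2795] x-yaw 11.67 grip 0.999 f [0.8 0.3 1. ]
[-0.   0.  -0.3] [ 0.0168  0.1224 -0.0006]
[-0.   0.  17.9] [0.0401 0.3958 0.0394]
```

Call:
move_arm:
  moves:
    - [0,0,17.9,0.04,0.396,0,0.0854]
    - [0,0,17.9,0.04,0.396,0,0.0854]
    - [0,0,17.9,0.04,0.396,0,0.0854]
    - [0,0,17.9,0.04,0.396,0,0.0854]
    - [0,0,17.9,0.04,0.396,0,0.0854]
    - [0,0,17.9,0.04,0.396,0,0.0854]
    - [0,0,17.9,0.04,0.396,0.039,0.0854]
    - [0,0,17.9,0.04,0.396,0.039,0.0854]
    - [0,0,17.9,0.04,0.396,0.039,0.0854]
    - [0,0,17.9,0.04,0.396,0.039,0.0854]

```text
clock: 2.1
position: [0.5794, -0.1619, 0.2394]
ee_rot: [0.999, -0.053, -0.001, 0.0]
ft_force: [1.1, 0.8, 0.2]
grip_width: 1.002
```

```bash
python3 - <<'E'
from h import *
w=P('wrist'); im=cams.camera('wrist'); cv2.imwrite('pics/w1.png',im[:,:,::-1])
np.save('w1.npy',np.r_[w['xyz'],w['rotation']])
plan()
n=np.array([.5422,-.1587,.012]); J=R.from_euler('z',-6.2,degrees=True)
for q in [(.04,-.03,.12),(.04,.03,.12),(.032,-.03,.12),(.032,.03,.12),(-.04,-.03,.012),(-.04,.03,.012),(-.043,-.033,.006),(.043,.033,.028)]: print(q,proj(w,n+J.apply(q)).round(1))
E
```

```text
t 2.15 pos [ 0.5799 -0.1601  0.2402] x-yaw -5.92 grip 1.0 f [0.2 0.3 1.3]
(0.04, -0.03, 0.12) [[325.8 235.6]]
(0.04, 0.03, 0.12) [[326.3 159.5]]
(0.032, -0.03, 0.12) [[315.5 235.6]]
(0.032, 0.03, 0.12) [[315.2 159.5]]
(-0.04, -0.03, 0.012) [[250.2 194.3]]
(-0.04, 0.03, 0.012) [[246.6 138. ]]
(-0.043, -0.033, 0.006) [[248.7 195.3]]
(0.043, 0.033, 0.028) [[328.4 137.5]]
```

View pics/w1.png

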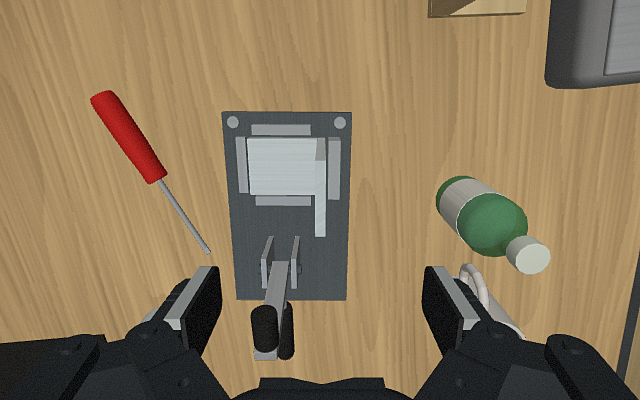

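```bash
python3 -c "
from h import *
plan(((.578,-.1635,.102),-6.2))"
```

```text
t 2.15 pos [ 0.5799 -0.1601  0.2402] x-yaw -5.92 grip 1.0 f [0.2 0.3 1.3]
[-0.   0.1  0.3] [-0.0014  0.0036  0.1382]
```

Call:
move_arm:
  moves:
    - [0,0,0,0,0.001,0.05,0.0854]
    - [0,0,0,0,0.001,0.09,0.0854]
    - [0,0,0,0,0.001,0.12,0.0854]
    - [0,0,0,0,0.001,0.137,0.0854]
    - [0,0,0,0,0.001,0.137,0.0854]
    - [0,0,0,0,0.001,0.137,0.0854]
    - [0,0,0,0,0.001,0.137,0]
    - [0,0,0,0,0.001,0.137,0]
    - [0,0,0,0,0.001,0.137,0]
    - [0,0,0,0,0.001,0.137,0]
  grip_force: 60

```text
clock: 3.15
position: [0.5802, -0.1614, 0.1041]
ee_rot: [0.999, -0.051, 0.0, -0.0]
ft_force: [-0.2, -0.7, 0.8]
grip_width: 0.332
```

```bash
python3 -c "
from h import *
plan()"
```

```text
t 3.15 pos [ 0.5802 -0.1614  0.1041] x-yaw -5.88 grip 0.332 f [-0.2 -0.7  0.8]
```

Call:
move_arm:
  moves:
    - [0,0,0,-0.002,0.002,0,0]
    - [0,0,0,-0.002,0.002,0,0]
    - [0,0,0,-0.002,0.002,0,0]
    - [0,0,0,-0.002,0.002,0,0]

```text
clock: 3.55
position: [0.5777, -0.1635, 0.1037]
ee_rot: [0.999, -0.052, -0.0, 0.0]
ft_force: [-1.4, -2.3, 1.2]
grip_width: 0.081
```

```bash
python3 - <<'E'
from h import *
plan()
w=P('wrist'); im=cams.camera('wrist'); cv2.imwrite('pics/w2.png',grid(im,(200,100,460,400),2))
p,r,o=tool(); 
for q in [(0,0,0),(0,-.03,-.012),(0,.03,-.012),(.004,-.03,-.012),(-.004,-.03,-.012)]: print(proj(w,p+r.apply(q)).round(1))
E
```

```text
t 3.55 pos [ 0.5777 -0.1635  0.1037] x-yaw -5.9 grip 0.081 f [-1.4 -2.3  1.2]
[[322.6 269.4]]
[[322.8 217.5]]
[[322.6 341.6]]
[[332.8 217.5]]
[[312.7 217.5]]
```

View pics/w2.png

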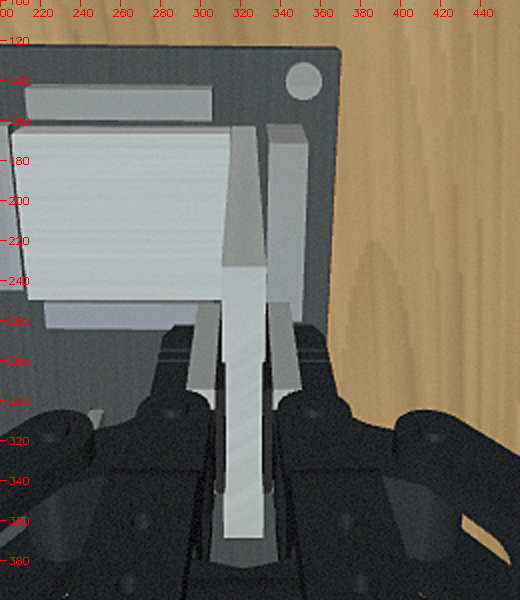

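```bash
cat >> h.py <<'E'
def legc(rows,ztop,x=0): # tool-y of leg edges from wrist image rows (top face edges)
    w=P('wrist'); p,r,o=tool(); k=np.linspace(-.06,.06,481)
    v=proj(w,p+r.apply(np.c_[k*0+x,k,k*0+ztop]))[:,1]
    e=[np.interp(a,v,k) for a in rows]; print('edges tool y',np.round(e,4),'mid',np.mean(e).round(4)); return np.mean(e)
E
python3 - <<'E'
from h import *
c=legc((232.3,369),-.0283)
T=np.array([.618,.0162,.206]);u=np.array([.9972,-.075,0])
z=np.array([0,c,.0237])
plan(((.577,-.165,.26),-5.9),(T-.045*u+z+[0,0,.02],-4.3),(T-.045*u+z,-4.3),(T+.035*u+z-[0,0,.0062],-4.3))
E
```

```text
edges tool y [-0.0306  0.0298] mid -0.0004
t 3.6 pos [ 0.5777 -0.1635  0.1037] x-yaw -5.91 grip 0.086 f [-0.4 -1.6  2.1]
[ 0.  0. -0.] [-0.0005  0.0016 -0.1563]
[ 0.   0.  -1.6] [-0.0234 -0.1812 -0.146 ]
[ 0.   0.  -1.6] [-0.0233 -0.1812 -0.126 ]
[ 0.   0.  -1.6] [ 0.0566 -0.1835 -0.1198]
```

Call:
move_arm:
  moves:
    - [0,0,0,0,0,-0.02,0]
    - [0,0,0,0,0,-0.06,0]
    - [0,0,0,0,0,-0.11,0]
    - [0,0,0,0,0,-0.15,0]
    - [0,0,-1.6,-0.0234,-0.05,-0.15,0]
    - [0,0,-1.6,-0.0234,-0.1,-0.146,0]
    - [0,0,-1.6,-0.0234,-0.145,-0.14,0]
    - [0,0,-1.6,-0.0234,-0.181,-0.132,0]
    - [0,0,-1.6,-0.0234,-0.181,-0.126,0]
    - [0,0,-1.6,-0.0234,-0.181,-0.126,0]

```text
clock: 4.6
position: [0.5723, 0.0201, 0.2283]
ee_rot: [0.999, -0.036, -0.001, 0.0]
ft_force: [-0.5, -1.0, -2.5]
grip_width: 0.079
```

```bash
python3 - <<'E'
from h import *
T=np.array([.618,.0162,.206]);u=np.array([.9972,-.075,0])
z=np.array([0,-.0004,.0237])
w=P('wrist'); im=cams.camera('wrist'); cv2.imwrite('pics/w3.png',im[:,:,::-1])
plan((T-.045*u+z,-4.3),(T+.035*u+z-[0,0,.0062],-4.3))
d,s=P('side'),P('scene')
a=grid(cams.camera('side'),(270,130,400,260),4); b=grid(cams.camera('scene'),(280,160,350,260),4)
b=cv2.resize(b,None,fx=1.2,fy=1.2); h=max(a.shape[0],b.shape[0]); f=lambda i: cv2.copyMakeBorder(i,0,h-i.shape[0],0,0,cv2.BORDER_CONSTANT)
b=cv2.resize(b,(280,480)) if 0 else b
print(a.shape,b.shape)
cv2.imwrite('pics/c5.png',a)
E
```

```text
t 4.65 pos [0.5726 0.0185 0.229 ] x-yaw -4.31 grip 0.085 f [ 0.1  0.1 -1.8]
[ 0.1  0.1 -0. ] [ 0.0005 -0.0007 -0.0007]
[ 0.1  0.1 -0. ] [ 0.0805 -0.0007  0.0054]
(520, 520, 3) (480, 336, 3)
```

View pics/w3.png

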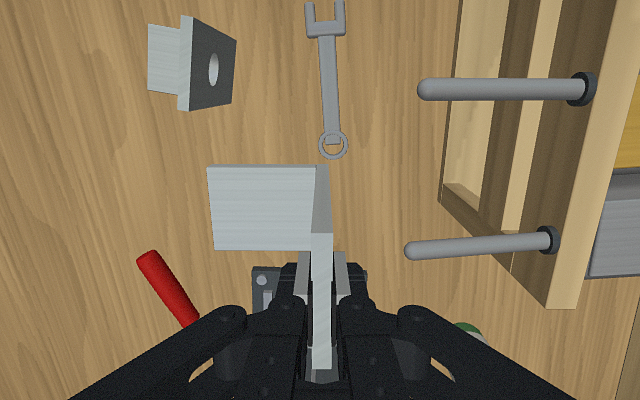

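```bash
python3 - <<'E'
from h import *
w=P('wrist'); u=np.array([.9972,-.075,0])
for i in range(2):
    T=np.array([.618+.006*i,.0162+.0798*i,.206]); print(proj(w,[T,T+.08*u-[0,0,.0141]]).round(1).tolist())
print(onz(w,(407,251),.206),onz(w,(421,90),.206),onz(w,(548,240),.192),onz(w,(580,88.5),.192))
E
```

```text
[[408.6, 242.9], [545.6, 231.9]]
[[422.0, 80.6], [578.0, 80.7]]
[0.61718729 0.01160156 0.206     ] [0.62360887 0.09200103 0.206     ] [0.69964119 0.00514875 0.192     ] [0.7052368  0.08625938 0.192     ]
```

Call:
move_arm:
  moves:
    - [0,0,0,0,0.001,-0.001,0]
    - [0,0,0,0.025,0.001,0,0]
    - [0,0,0,0.05,0.001,0.002,0]
    - [0,0,0,0.07,0.001,0.004,0]
    - [0,0,0,0.08,0.001,0.0055,0]
    - [0,0,0,0.08,0.001,0.0055,0]
    - [0,0,0,0.08,0.001,0.0055,0]

```text
clock: 5.45
position: [0.6523, 0.0117, 0.2242]
ee_rot: [0.999, -0.038, -0.0, 0.0]
ft_force: [-0.3, 0.3, -3.4]
grip_width: 0.079
```

```bash
python3 - <<'E'
from h import *
plan()
w=P('wrist'); im=cams.camera('wrist'); cv2.imwrite('pics/w4.png',im[:,:,::-1])
a=grid(cams.camera('side'),(290,130,390,240),4);b=cv2.resize(im[100:,150:500,::-1],None,fx=1.15,fy=1.467)
b=cv2.resize(im[100:,150:500,::-1],(400,440*300//300)); print(a.shape,b.shape)
cv2.imwrite('pics/c6.png',np.hstack([a,b]))
E
```

```text
t 5.45 pos [0.6523 0.0117 0.2242] x-yaw -4.34 grip 0.079 f [-0.3  0.3 -3.4]
(440, 400, 3) (440, 400, 3)
```

View pics/c6.png

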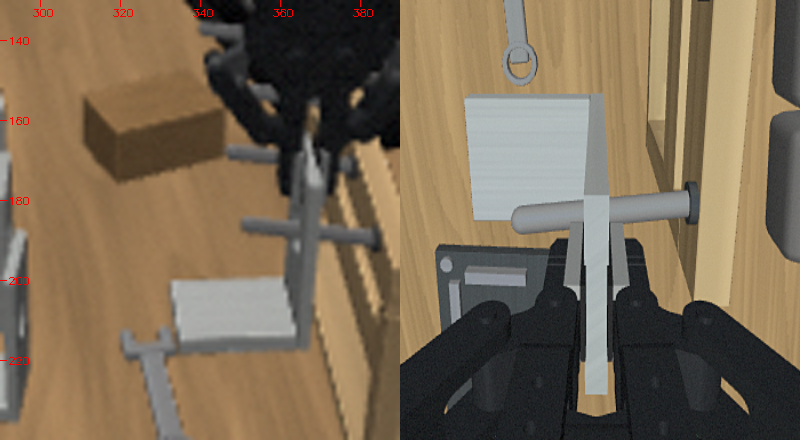

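Call:
move_arm:
  moves:
    - [0,0,0,0,0,0.004,0]
    - [0,0,0,0,0,0.007,0]
    - [0,0,0,0,0,0.009,0]
    - [0,0,0,0,0,0.009,0]

```text
clock: 5.95
position: [0.6526, 0.0124, 0.216]
ee_rot: [0.999, -0.037, 0.0, -0.0]
ft_force: [-4.7, 1.6, 4.4]
grip_width: 0.079
```

Call:
move_arm:
  moves:
    - [0,0,0,0,0,0,0.06]
    - [0,0,0,0,0,0,0.06]
    - [0,0,0,0,0,0,0.06]
    - [0,0,0,0,0,0,0.06]
    - [0,0,0,0,0,-0.02,0.06]
    - [0,0,0,0,0,-0.06,0.06]
    - [0,0,0,0,0,-0.1,0.0854]
    - [0,0,0,0,0,-0.12,0.0854]
    - [0,0,0,0,0,-0.12,0.0854]
    - [0,0,0,0,0,-0.12,0.0854]

```text
clock: 6.95
position: [0.6529, 0.0123, 0.3349]
ee_rot: [0.999, -0.037, 0.0, -0.0]
ft_force: [0.3, 0.3, -0.9]
grip_width: 0.998
```

```bash
python3 - <<'E'
from h import *
plan(((.493,.33,.25),0))
a=grid(cams.camera('side'),(260,130,400,250),3);b=grid(cams.camera('scene'),(290,140,420,270),3)[:360]; print(a.shape,b.shape)
b=cv2.resize(b,(390,360)); cv2.imwrite('pics/c7.png',np.hstack([a,b[:360]]))
E
```

```text
t 6.95 pos [0.6529 0.0123 0.3349] x-yaw -4.29 grip 0.998 f [ 0.3  0.3 -0.9]
[-0.  -0.  -4.3] [-0.1832 -0.3049  0.0849]
(360, 420, 3) (360, 390, 3)
```

View pics/c7.png

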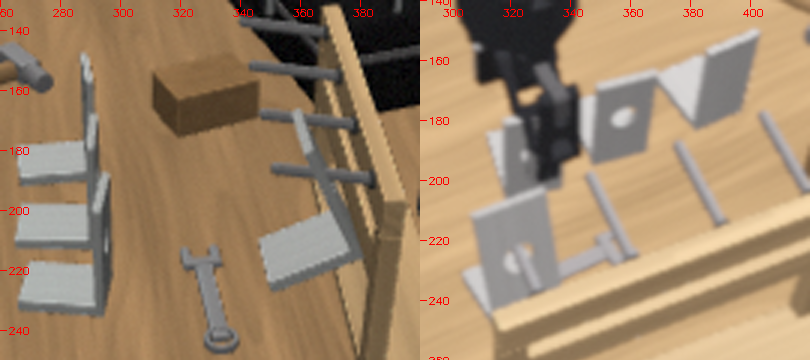

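Call:
move_arm:
  moves:
    - [0,0,-4.3,-0.183,-0.305,0,0.0854]
    - [0,0,-4.3,-0.183,-0.305,0,0.0854]
    - [0,0,-4.3,-0.183,-0.305,0,0.0854]
    - [0,0,-4.3,-0.183,-0.305,0,0.0854]
    - [0,0,-4.3,-0.183,-0.305,0.04,0.0854]
    - [0,0,-4.3,-0.183,-0.305,0.085,0.0854]
    - [0,0,-4.3,-0.183,-0.305,0.085,0.0854]
    - [0,0,-4.3,-0.183,-0.305,0.085,0.0854]
    - [0,0,-4.3,-0.183,-0.305,0.085,0.0854]
    - [0,0,-4.3,-0.183,-0.305,0.085,0.0854]

```text
clock: 8.05
position: [0.4926, 0.3299, 0.2492]
ee_rot: [1.0, 0.001, -0.001, 0.001]
ft_force: [1.2, -0.2, 0.3]
grip_width: 1.003
```

```bash
cat >> h.py <<'E'
def shot(name):
    w=P('wrist'); p=np.r_[w['xyz'],w['rotation']]; im=cams.camera('wrist'); cv2.imwrite(f'pics/{name}.png',im[:,:,::-1]); np.save(f'pics/{name}.npy',p); return w,im
E
python3 - <<'E'
from h import *
plan(); w,im=shot('w5')
cv2.imwrite('pics/c8.png',grid(im,(180,0,480,400),2)[:,:])
E
```

```text
t 8.05 pos [0.4926 0.3299 0.2492] x-yaw 0.06 grip 1.003 f [ 1.2 -0.2  0.3]
```

View pics/w5.png

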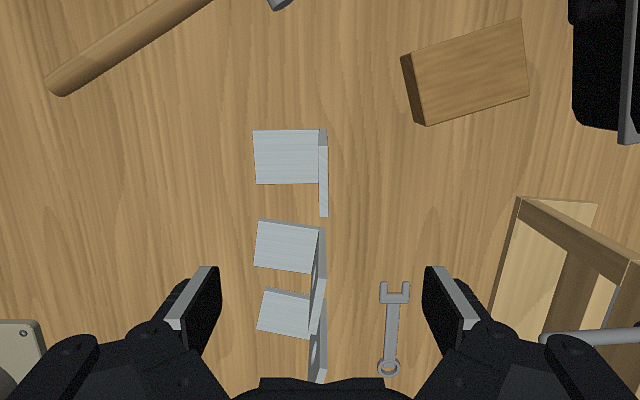

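```bash
python3 - <<'E'
from h import *
im=cv2.imread('pics/w5.png'); hsv=cv2.cvtColor(im,cv2.COLOR_BGR2HSV)
a=np.load('pics/w5.npy'); w=P('wrist'); w['xyz'],w['rotation']=a[:3],a[3:]
m=((hsv[...,1]<45)&(hsv[...,2]>90)).astype(np.uint8)
for r in (150,160,180,200,212,215,217,219): 
    c=np.where(m[r,240:340])[0]+240; print(r,(c.min(),c.max()) if len(c) else None, im[r,316:331,0].tolist())
for q in ((318.5,147),(327.8,147),(318.8,217),(328,217)): print(q,onz(w,q,.12))
print('foot bottom corners',onz(w,(253,130),.012),onz(w,(256.5,184),.012))
E
```

```text
150 (np.int64(254), np.int64(327)) [171, 173, 152, 174, 172, 172, 174, 171, 172, 172, 178, 167, 56, 93, 99]
160 (np.int64(255), np.int64(327)) [171, 174, 146, 177, 174, 170, 175, 176, 177, 181, 181, 157, 61, 90, 96]
180 (np.int64(256), np.int64(327)) [178, 182, 137, 173, 179, 173, 171, 171, 172, 173, 173, 171, 57, 97, 101]
200 (np.int64(319), np.int64(327)) [100, 101, 56, 176, 177, 176, 171, 172, 171, 162, 169, 177, 86, 84, 87]
212 (np.int64(319), np.int64(328)) [97, 101, 94, 164, 187, 180, 175, 175, 177, 171, 173, 179, 104, 86, 94]
215 (np.int64(319), np.int64(328)) [96, 101, 91, 157, 187, 181, 176, 177, 176, 178, 180, 184, 111, 88, 93]
217 (np.int64(320), np.int64(327)) [100, 102, 103, 99, 127, 121, 118, 114, 115, 114, 110, 149, 86, 92, 89]
219 (np.int64(259), np.int64(272)) [100, 98, 95, 95, 95, 95, 90, 88, 92, 92, 94, 98, 96, 93, 87]
(318.5, 147) [0.48958624 0.3644683  0.12      ]
(327.8, 147) [0.49682307 0.36447957 0.12      ]
(318.8, 217) [0.48975759 0.30622264 0.12      ]
(328, 217) [0.49739501 0.30623686 0.12      ]
foot bottom corners [0.41836153 0.36453381 0.012     ] [0.41871164 0.30454152 0.012     ]
```

Call:
move_arm:
  moves:
    - [0,0,0.4,0.001,-0.005,0.05,0.0854]
    - [0,0,0.4,0.001,-0.005,0.1,0.0854]
    - [0,0,0.4,0.001,-0.005,0.14,0.0854]
    - [0,0,0.4,0.001,-0.005,0.1575,0.03]
    - [0,0,0.4,0.001,-0.005,0.1575,0]
    - [0,0,0.4,0.001,-0.005,0.1575,0]
    - [0,0,0.4,0.001,-0.005,0.1575,0]
    - [0,0,0.4,0.001,-0.005,0.1575,0]
    - [0,0,0.4,0.001,-0.005,0.1575,0]
    - [0,0,0.4,0.001,-0.005,0.1575,0]

```text
clock: 9.1
position: [0.4946, 0.3356, 0.0944]
ee_rot: [1.0, -0.003, 0.001, -0.001]
ft_force: [-1.7, -1.1, 7.2]
grip_width: 0.082
```

```bash
python3 - <<'E'
from h import *
p,r,o=tool(); w,im=shot('w6'); 
plan(((.56,-.05,.26),-6),((.5777,-.1635,.26),-5.9),((.5777,-.1635,.14),-5.9))
# bright leg-top run along column 321
g=cv2.cvtColor(im,cv2.COLOR_RGB2GRAY)
for c in (318,322,326): print(c,[ (i,int(g[i,c])) for i in list(range(222,246,2))+list(range(358,384,2))])
for t in (-.0283,): 
    for y in (-.0306,.0298): print(proj(w,p+r.apply((0,y,t))))
E
```

```text
t 9.15 pos [0.4946 0.3356 0.0944] x-yaw -0.39 grip 0.08 f [-1.5 -1.1  7. ]
[-0.1 -0.1  5.6] [ 0.0682  0.3849 -0.1662]
[-0.1 -0.1  5.5] [ 0.0866  0.4983 -0.1664]
[-0.1 -0.1  5.5] [ 0.0865  0.4985 -0.0464]
318 [(222, 140), (224, 139), (226, 141), (228, 141), (230, 152), (232, 176), (234, 176), (236, 173), (238, 178), (240, 174), (242, 174), (244, 172), (358, 171), (360, 171), (362, 183), (364, 128), (366, 130), (368, 131), (370, 127), (372, 129), (374, 128), (376, 127), (378, 128), (380, 128), (382, 136)]
322 [(222, 144), (224, 138), (226, 141), (228, 143), (230, 157), (232, 177), (234, 175), (236, 175), (238, 174), (240, 174), (242, 177), (244, 174), (358, 172), (360, 173), (362, 182), (364, 128), (366, 131), (368, 128), (370, 135), (372, 130), (374, 130), (376, 131), (378, 127), (380, 126), (382, 132)]
326 [(222, 142), (224, 140), (226, 139), (228, 140), (230, 159), (232, 178), (234, 177), (236, 178), (238, 175), (240, 175), (242, 175), (244, 174), (358, 172), (360, 171), (362, 176), (364, 137), (366, 132), (368, 132), (370, 135), (372, 133), (374, 134), (376, 132), (378, 130), (380, 131), (382, 137)]
[[322.90468    232.42237834]]
[[322.68599185 369.05558732]]
```

```bash
python3 - <<'E'
from h import *
c=legc((230.8,363.3),-.0256)
p,r,o=tool(); w=P('wrist'); 
# camera pose at w2 via tool-fixed transform
rel=r.inv().apply(w['xyz']-p); rr=r.inv()*R.from_quat(w['rotation'])
r2=down(-5.9); p2=np.array([.5777,-.1635,.1037]); w2=dict(w); w2['xyz']=p2+r2.apply(rel); w2['rotation']=(r2*rr).as_quat()
J=R.from_euler('z',-5.9,degrees=True)
N=p2*[1,1,0]-J.apply([.036,0,0]); print('N if A centred',N)
def f(t,cx,cy,z): print(t,J.inv().apply(onz(w2,(200+cx/2,100+cy/2),z)-N).round(4))
f('toprail inner L',25,121,.022);f('toprail inner R',212,121,.022);f('toprail outer',100,92,.022)
f('botrail inner',100,301,.022);f('botrail outer',100,328,.022)
f('foot +y',100,132,.024);f('foot -y',100,299,.024)
f('stop inner top',267,144,.04);f('stop outer top',307,144,.04);f('stop far end',285,124,.04);f('lip inner',9,200,.018);f('foot front',20,215,.024)
E
```

```text
edges tool y [-0.0301  0.0294] mid -0.0004
N if A centred [ 0.5418907  -0.15979947  0.        ]
toprail inner L [-0.0354  0.0339  0.022 ]
toprail inner R [0.0254 0.0339 0.022 ]
toprail outer [-0.0104  0.0433  0.022 ]
botrail inner [-0.0151 -0.0307  0.022 ]
botrail outer [-0.0158 -0.0414  0.022 ]
foot +y [-0.0108  0.0307  0.024 ]
foot -y [-0.0146 -0.0289  0.024 ]
stop inner top [0.0427 0.0306 0.04  ]
stop outer top [0.0548 0.0306 0.04  ]
stop far end [0.0481 0.0367 0.04  ]
lip inner [-0.0448  0.0056  0.018 ]
foot front [-0.0395  0.0022  0.024 ]
```

```bash
python3 - <<'E'
from h import *
plan(((.48,.3,.27),-3),((.48,-.06,.27),-5.9),((.5772,-.1623,.2),-5.9))
E
```

```text
t 9.15 pos [0.4946 0.3356 0.0944] x-yaw -0.39 grip 0.08 f [-1.5 -1.1  7. ]
[-0.1 -0.1  2.6] [-0.0142  0.0354 -0.1757]
[-0.1 -0.1  5.5] [-0.0117  0.3954 -0.1763]
[-0.1 -0.1  5.5] [ 0.0861  0.4972 -0.1064]
```

Call:
move_arm:
  moves:
    - [0,0,0,0,0,-0.03,0]
    - [0,0,0,0,0,-0.08,0]
    - [0,0,0,-0.005,0,-0.13,0]
    - [0,0,2.6,-0.012,0.03,-0.176,0]
    - [0,0,5.5,-0.012,0.395,-0.176,0]
    - [0,0,5.5,-0.012,0.395,-0.176,0]
    - [0,0,5.5,-0.012,0.395,-0.176,0]
    - [0,0,5.5,-0.012,0.395,-0.176,0]
    - [0,0,5.5,-0.012,0.395,-0.176,0]
    - [0,0,5.5,-0.012,0.395,-0.176,0]

```text
clock: 10.15
position: [0.4795, 0.0061, 0.2682]
ee_rot: [0.999, -0.051, 0.0, -0.001]
ft_force: [0.7, 0.3, -2.7]
grip_width: 0.081
```

```bash
python3 - <<'E'
from h import *
plan(((.48,-.06,.27),-5.9),((.5772,-.1623,.2),-5.9))
E
```

```text
t 10.15 pos [0.4795 0.0061 0.2682] x-yaw -5.89 grip 0.081 f [ 0.7  0.3 -2.7]
[-0.1 -0.   0. ] [ 0.0073  0.0657 -0.0019]
[-0.1 -0.   0. ] [0.1144 0.1576 0.0681]
```

Call:
move_arm:
  moves:
    - [0,0,0,0.007,0.045,0,0]
    - [0,0,0,0.03,0.09,0,0]
    - [0,0,0,0.07,0.125,0.01,0]
    - [0,0,0,0.1,0.15,0.03,0]
    - [0,0,0,0.1144,0.1576,0.068,0]
    - [0,0,0,0.1144,0.1576,0.068,0]
    - [0,0,0,0.1144,0.1576,0.068,0]
    - [0,0,0,0.1144,0.1576,0.068,0]
    - [0,0,0,0.1144,0.1576,0.068,0]
    - [0,0,0,0.1144,0.1576,0.068,0]

```text
clock: 11.15
position: [0.578, -0.1597, 0.2012]
ee_rot: [0.999, -0.051, 0.001, -0.001]
ft_force: [0.4, -0.9, -2.7]
grip_width: 0.079
```

```bash
python3 - <<'E'
from h import *
w,im=shot('w7')
plan(((.5772,-.1623,.125),-5.9),((.5772,-.1623,.106),-5.9))
cv2.imwrite('pics/c9.png',grid(im,(180,60,440,360),2))
E
```

```text
t 11.2 pos [ 0.5779 -0.1598  0.2009] x-yaw -5.84 grip 0.082 f [ 0.1  0.3 -3.5]
[-0.1 -0.1  0.1] [-0.0006  0.0027  0.0759]
[-0.1 -0.1  0.1] [-0.0006  0.0027  0.0949]
```

View pics/c9.png

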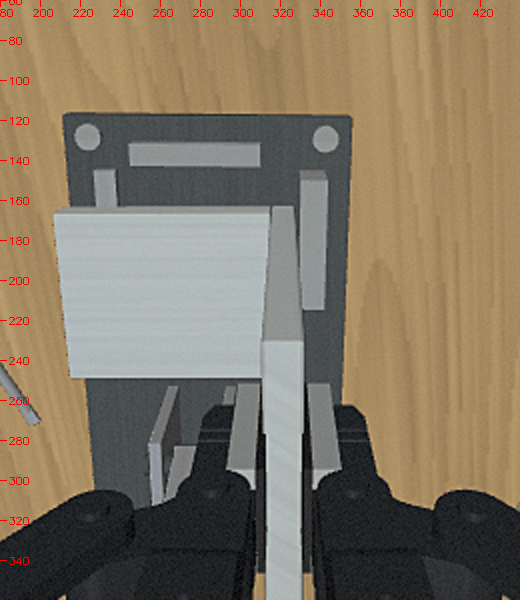

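```bash
python3 - <<'E'
from h import *
a=np.load('pics/w7.npy'); w=P('wrist'); w['xyz'],w['rotation']=a[:3],a[3:]
J=R.from_euler('z',-5.9,degrees=True); N=np.array([.5419,-.1598,0])
f=lambda t,cx,cy,z: print(t,J.inv().apply(onz(w,(180+cx/2,60+cy/2),z)-N).round(4))
f('rail inner',140,166,.022);f('rail inner',255,166,.022);f('rail outer',140,144,.022);f('rail L',129,155,.022);f('rail R',260,155,.022)
f('stop inner',300,180,.04);f('stop inner',303,300,.04);f('stop outer',327,182,.04)
f('stop far',315,172,.04); f('stop near',314,310,.04);f('plate UL',65,114,.012);f('plate UR',352,116,.012)
E
```

```text
rail inner [-0.0299  0.0341  0.022 ]
rail inner [0.0229 0.0342 0.022 ]
rail outer [-0.0293  0.0441  0.022 ]
rail L [-0.0346  0.0391  0.022 ]
rail R [0.0252 0.0392 0.022 ]
stop inner [0.0431 0.0308 0.04  ]
stop inner [ 0.045  -0.0247  0.04  ]
stop outer [0.0549 0.03   0.04  ]
stop far [0.0496 0.0343 0.04  ]
stop near [ 0.0502 -0.0296  0.04  ]
plate UL [-0.0651  0.0566  0.012 ]
plate UR [0.0677 0.0558 0.012 ]
```

Call:
move_arm:
  moves:
    - [0,0,0.2,0,0.0026,0.02,0]
    - [0,0,0.2,0,0.0026,0.05,0]
    - [0,0,0.2,0,0.0026,0.07,0]
    - [0,0,0.2,0,0.0026,0.075,0]
    - [0,0,0.2,0,0.0026,0.08,0]
    - [0,0,0.2,0,0.0026,0.085,0]
    - [0,0,0.2,0,0.0026,0.09,0]
    - [0,0,0.2,0,0.0026,0.093,0]
    - [0,0,0.2,0,0.0026,0.095,0]
    - [0,0,0.2,0,0.0026,0.095,0]

```text
clock: 12.2
position: [0.5782, -0.163, 0.1064]
ee_rot: [0.999, -0.053, 0.001, -0.0]
ft_force: [-3.5, 1.3, 9.9]
grip_width: 0.084
```

Call:
move_arm:
  moves:
    - [0,0,0,0,0,0,0.06]
    - [0,0,0,0,0,0,0.06]
    - [0,0,0,0,0,0,0.06]
    - [0,0,0,0,0,-0.03,0.06]
    - [0,0,0,0,0,-0.08,0.0854]
    - [0,0,0,0,0,-0.13,0.0854]
    - [0,0,0,0,0,-0.134,0.0854]
    - [0,0,0,0,0,-0.134,0.0854]
    - [0,0,0,0,0,-0.134,0.0854]

```text
clock: 13.1
position: [0.577, -0.1625, 0.2376]
ee_rot: [0.999, -0.053, -0.001, -0.0]
ft_force: [0.6, -0.4, -0.5]
grip_width: 1.0
```

```bash
python3 - <<'E'
from h import *
w,im=shot('w8')
plan()
s,d=P('scene'),P('side')
a=grid(im,(180,90,440,390),2)
b=grid(cams.camera('side'),(280,230,380,390),2,40)
b=cv2.copyMakeBorder(b,0,600-b.shape[0],0,0,cv2.BORDER_CONSTANT)
cv2.imwrite('pics/c10.png',np.hstack([a,b]))
E
```

```text
t 13.15 pos [ 0.5768 -0.1625  0.2372] x-yaw -6.08 grip 0.998 f [ 0.2  0.2 -0.4]
```

View pics/c10.png

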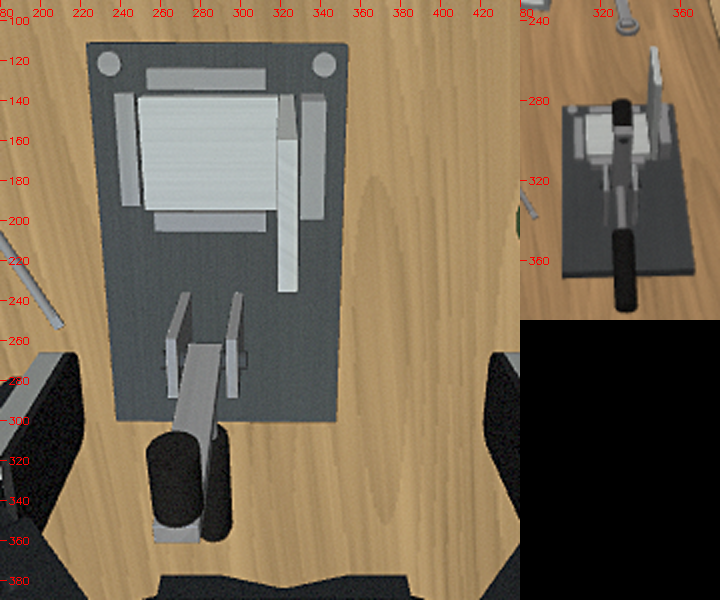

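```bash
python3 - <<'E'
from h import *
plan(((.521,-.31,.237),-6.1),((.521,-.31,.12),-6.1),((.531,-.207,.12),-6.1))
E
```

```text
t 13.2 pos [ 0.5767 -0.1625  0.2372] x-yaw -6.08 grip 0.999 f [ 0.2  0.3 -0.1]
[-0.   0.1  0. ] [-0.0398  0.1526  0.0003]
[-0.   0.1  0. ] [-0.0395  0.1526  0.1173]
[-0.   0.1  0. ] [-0.0405  0.0491  0.1173]
```

Call:
move_arm:
  moves:
    - [0,0,0,-0.02,0.05,0,0]
    - [0,0,0,-0.04,0.1,0,0]
    - [0,0,0,-0.04,0.153,0,0]
    - [0,0,0,-0.04,0.153,0,0]
    - [0,0,0,-0.04,0.153,0.04,0]
    - [0,0,0,-0.04,0.153,0.09,0]
    - [0,0,0,-0.04,0.153,0.117,0]
    - [0,0,0,-0.04,0.153,0.117,0]
    - [0,0,0,-0.04,0.153,0.117,0]
    - [0,0,0,-0.04,0.153,0.117,0]

```text
clock: 14.2
position: [0.5222, -0.3114, 0.1235]
ee_rot: [0.999, -0.053, 0.001, 0.0]
ft_force: [-0.4, 0.1, -0.0]
grip_width: -0.0
```

Call:
move_arm:
  moves:
    - [0,0,0,0,-0.01,0,0]
    - [0,0,0,0,-0.02,0,0]
    - [0,0,0,0,-0.03,0,0]
    - [0,0,0,0,-0.045,0,0]
    - [0,0,0,0,-0.06,0,0]
    - [0,0,0,0,-0.075,0,0]
    - [0,0,0,0,-0.09,0,0]
    - [0,0,0,0,-0.103,0,0]
    - [0,0,0,0,-0.105,0,0]
    - [0,0,0,0,-0.105,0,0]

```text
clock: 15.2
position: [0.5329, -0.2054, 0.122]
ee_rot: [0.999, -0.052, 0.0, -0.0]
ft_force: [0.7, -0.3, -0.2]
grip_width: -0.002
```

Call:
move_arm:
  moves:
    - [0,0,0,0,0.01,-0.02,0]
    - [0,0,0,0,0.02,-0.06,0]
    - [0,0,0,0,0,-0.11,0]
    - [0,0,0,0,-0.02,-0.15,0.0854]
    - [0,0,0,0,-0.02,-0.15,0.0854]
    - [0,0,0,0,-0.02,-0.15,0.0854]
    - [0,0,0,0,-0.02,-0.15,0.0854]
    - [0,0,0,0,-0.02,-0.15,0.0854]

```text
clock: 16.0
position: [0.5339, -0.1871, 0.2707]
ee_rot: [0.999, -0.054, -0.001, 0.0]
ft_force: [-0.3, -0.1, -0.2]
grip_width: 0.846
```

```bash
python3 - <<'E'
from h import *
w,im=shot('w9')
plan(((.48,.20,.28),-9))
a=grid(im,(180,90,440,390),2)
b=grid(cams.camera('side'),(280,230,380,390),2,40)
b=cv2.copyMakeBorder(b,0,600-b.shape[0],0,0,cv2.BORDER_CONSTANT)
cv2.imwrite('pics/c11.png',np.hstack([a,b]))
E
```

```text
t 16.05 pos [ 0.534  -0.187   0.2708] x-yaw -6.16 grip 0.927 f [ 0.   0.3 -0. ]
[0.  0.1 2.8] [-0.0952 -0.379  -0.0091]
```

```bash
python3 - <<'E'
from h import *
d=P('side'); im=cams.camera('side'); H=np.array([.5262,-.2576,.06]); J=R.from_euler('z',-6.1,degrees=True)
for th in (1.75,1.2,.7,.4,.2,0,-.15):
    g=H+J.apply([0,-.095*np.sin(th),.095*np.cos(th)]); u=proj(d,g)[0].round().astype(int); q=im[u[1]-2:u[1]+3,u[0]-2:u[0]+3].mean((0,1)).round(); print(th,u,q)
plan(((.49,.17,.29),-9))
E
```

```text
1.75 [332 367] [71. 62. 52.]
1.2 [333 349] [62. 64. 65.]
0.7 [332 324] [88. 88. 88.]
0.4 [332 308] [66. 65. 65.]
0.2 [331 299] [14. 13. 13.]
0 [331 291] [15. 15. 14.]
-0.15 [330 286] [15. 14. 13.]
t 16.15 pos [ 0.5342 -0.1868  0.2711] x-yaw -6.13 grip 1.0 f [-0.3 -0.3  0.2]
[0.  0.1 2.9] [-0.0821 -0.3501 -0.0189]
```

Call:
move_arm:
  moves:
    - [0,0,2.9,-0.05,-0.02,-0.019,0.0854]
    - [0,0,2.9,-0.082,-0.06,-0.019,0.0854]
    - [0,0,2.9,-0.082,-0.35,-0.019,0.0854]
    - [0,0,2.9,-0.082,-0.35,-0.019,0.0854]
    - [0,0,2.9,-0.082,-0.35,-0.019,0.0854]
    - [0,0,2.9,-0.082,-0.35,-0.019,0.0854]
    - [0,0,2.9,-0.082,-0.35,-0.019,0.0854]
    - [0,0,2.9,-0.082,-0.35,-0.019,0.0854]
    - [0,0,2.9,-0.082,-0.35,-0.019,0.0854]
    - [0,0,2.9,-0.082,-0.35,-0.019,0.0854]

```text
clock: 17.15
position: [0.49, 0.171, 0.2901]
ee_rot: [0.997, -0.077, -0.0, 0.001]
ft_force: [-0.2, -0.4, -0.3]
grip_width: 0.996
```

```bash
python3 - <<'E'
from h import *
w,im=shot('w10')
plan()
a=grid(im,(200,60,460,400),2)[:600]
b=grid(cams.camera('side'),(280,230,380,390),2,40)
b=cv2.copyMakeBorder(b,0,600-b.shape[0],0,0,cv2.BORDER_CONSTANT)
cv2.imwrite('pics/c12.png',np.hstack([a,b]))
E
```

```text
t 17.2 pos [0.4903 0.1696 0.2904] x-yaw -9.02 grip 1.004 f [ 0.3 -0.3  0.1]
```

View pics/c12.png

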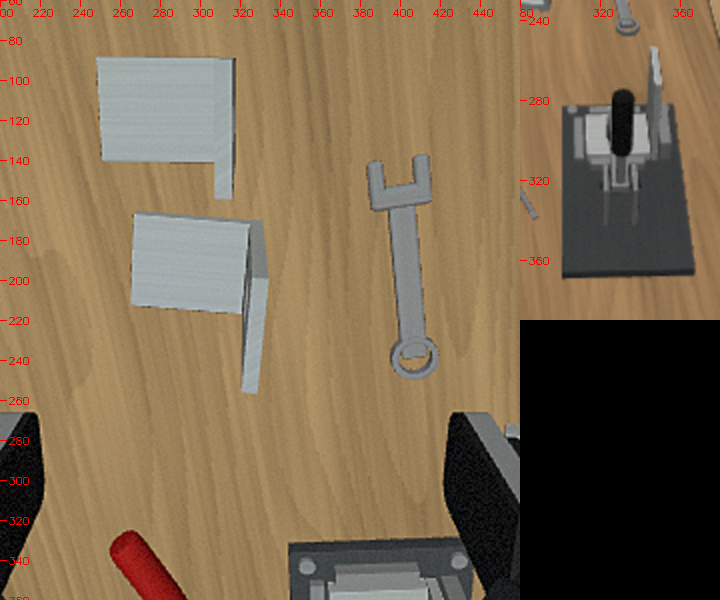

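```bash
cat >> h.py <<'E'
def load(n):
    a=np.load(f'pics/{n}.npy'); w=P('wrist'); w['xyz'],w['rotation']=a[:3],a[3:]; return w
def leg(w,c,z=.12):
    q=[onz(w,u,z) for u in c]; m=np.mean(q,0); a=(q[0]+q[1])/2;b=(q[2]+q[3])/2; e=a-b
    print('mid',m[:2].round(4),'len',np.linalg.norm(e).round(4),'thick',np.linalg.norm(q[0]-q[1]).round(4),np.linalg.norm(q[2]-q[3]).round(4),'yaw',np.degrees(np.arctan2(-e[0],e[1])).round(2)); return m
E
python3 - <<'E'
from h import *
w=load('w10'); im=cv2.imread('pics/w10.png'); g=cv2.cvtColor(im,cv2.COLOR_BGR2GRAY); sat=cv2.cvtColor(im,cv2.COLOR_BGR2HSV)[...,1]
for r in (92,110,130,150,157,161): print(r,g[r,302:322].tolist())
for r in (200,220,240,253,257): print(r,g[r,316:338].tolist())
print([int(x) for x in g[84:96,311]],[int(x) for x in g[152:164,311]],[int(x) for x in g[190:204,329]],[int(x) for x in g[250:260,324]])
leg(w,[(307,90),(317,90),(307.3,159),(315.7,159)]); leg(w,[(326,198.5),(334,198.5),(320.5,255.5),(329,256)])
E
```

```text
92 [162, 161, 163, 164, 164, 160, 163, 160, 165, 162, 162, 165, 165, 176, 80, 77, 145, 141, 136, 135]
110 [171, 171, 169, 170, 171, 167, 169, 167, 167, 162, 161, 164, 162, 175, 82, 88, 143, 140, 140, 136]
130 [168, 171, 170, 173, 171, 164, 166, 171, 170, 172, 167, 170, 171, 175, 111, 79, 154, 140, 134, 138]
150 [131, 138, 140, 142, 136, 167, 171, 171, 167, 168, 166, 167, 172, 175, 105, 148, 146, 146, 142, 143]
157 [129, 131, 139, 141, 138, 163, 165, 164, 166, 165, 168, 163, 166, 173, 114, 143, 143, 144, 144, 143]
161 [125, 122, 133, 140, 140, 144, 138, 141, 141, 141, 145, 148, 145, 139, 138, 137, 143, 138, 144, 142]
200 [167, 169, 164, 165, 171, 181, 80, 102, 89, 111, 176, 166, 166, 163, 164, 166, 166, 172, 148, 130, 134, 137]
220 [141, 139, 130, 134, 139, 81, 113, 83, 173, 171, 169, 163, 167, 163, 162, 167, 139, 129, 129, 132, 137, 148]
240 [137, 145, 143, 145, 129, 78, 161, 170, 167, 165, 165, 165, 167, 168, 139, 131, 131, 131, 123, 128, 132, 134]
253 [135, 137, 135, 140, 127, 172, 166, 164, 164, 164, 166, 169, 170, 129, 134, 130, 128, 130, 130, 130, 135, 135]
257 [142, 136, 134, 140, 142, 140, 136, 137, 140, 137, 129, 134, 137, 136, 136, 134, 130, 129, 129, 129, 134, 131]
[138, 142, 137, 142, 136, 125, 165, 161, 162, 161, 163, 162] [169, 165, 164, 165, 165, 165, 171, 152, 142, 141, 139, 143] [128, 128, 125, 127, 126, 124, 128, 128, 127, 158, 163, 162, 167, 164] [168, 167, 160, 164, 167, 167, 154, 140, 145, 146]
mid [0.4881 0.2184] len 0.0596 thick 0.0085 0.0076 yaw -9.79
mid [0.4871 0.1202] len 0.0599 thick 0.0075 0.0085 yaw -13.42
```

```bash
python3 - <<'E'
from h import *
plan(((.4878,.2184,.0925),-9.3))
E
```

```text
t 17.25 pos [0.4905 0.1689 0.2907] x-yaw -9.09 grip 0.995 f [ 0.6 -0.5 -0.3]
[0.  0.  0.2] [-0.0104 -0.0485  0.1981]
```

Call:
move_arm:
  moves:
    - [0,0,0.2,-0.0104,-0.0485,0.02,0.0854]
    - [0,0,0.2,-0.0104,-0.0485,0.06,0.0854]
    - [0,0,0.2,-0.0104,-0.0485,0.11,0.0854]
    - [0,0,0.2,-0.0104,-0.0485,0.155,0.0854]
    - [0,0,0.2,-0.0104,-0.0485,0.185,0.0854]
    - [0,0,0.2,-0.0104,-0.0485,0.198,0.0854]
    - [0,0,0.2,-0.0104,-0.0485,0.198,0.0854]
    - [0,0,0.2,-0.0104,-0.0485,0.198,0.0854]
    - [0,0,0.2,-0.0104,-0.0485,0.198,0.02]
    - [0,0,0.2,-0.0104,-0.0485,0.198,0]

```text
clock: 18.25
position: [0.4884, 0.2203, 0.0943]
ee_rot: [0.997, -0.08, 0.001, -0.001]
ft_force: [-0.5, -0.3, -0.3]
grip_width: 0.692
```

Call:
move_arm:
  moves:
    - [0,0,0,0,0,0,0]
    - [0,0,0,0,0,0,0]
    - [0,0,0,0,0,0,0]
    - [0,0,0,0,0,0,0]
    - [0,0,0,0,0,0,0]

```text
clock: 18.75
position: [0.4877, 0.2198, 0.0928]
ee_rot: [0.997, -0.08, 0.0, -0.0]
ft_force: [1.2, -0.3, -0.3]
grip_width: 0.079
```

```bash
cat >> h.py <<'E'
def edges(w,im,lo=(215,250),hi=(340,385)): # leg-top end rows along the centre column
    g=cv2.GaussianBlur(cv2.cvtColor(im,cv2.COLOR_RGB2GRAY),(5,1),0).astype(float)[:,317:328].mean(1); s=np.diff(g)
    a=lo[0]+np.argmax(s[lo[0]:lo[1]])+1; b=hi[0]+np.argmax(-s[hi[0]:hi[1]])+1; print('rows',a,b,s[a-1].round(),s[b-1].round()); return a-.3,b-.3
T0=np.array([.618,.0148,.206]); U=np.array([.9972,-.075,0]); S=np.array([.006,.0798,0])
E
python3 - <<'E'
from h import *
w,im=shot('w11'); p,r,o=tool()
c=legc(edges(w,im),-(.12-p[2])); print('c',c)
T=T0+2*S; z=np.array([0,c,p[2]-.068])
plan((T-.06*U+z+[0,0,.02],-4.3),(T-.045*U+z,-4.3),(T+.035*U+z-[0,0,.0062],-4.3))
E
```

```text
rows 236 384 32.0 -95.0
edges tool y [-0.0288  0.0386] mid 0.0049
c 0.00492495337561317
t 18.8 pos [0.4877 0.2198 0.0928] x-yaw -9.19 grip 0.082 f [ 1.5 -0.  -0.4]
[-0.  -0.  -4.9] [ 0.0872  0.0223 -0.158 ]
[-0.  -0.  -4.9] [ 0.1022  0.021  -0.138 ]
[-0.  -0.  -4.9] [ 0.1819  0.0142 -0.1317]
```

Call:
move_arm:
  moves:
    - [0,0,0,0,0,-0.03,0]
    - [0,0,0,0,0,-0.075,0]
    - [0,0,0,0,0,-0.12,0]
    - [0,0,-2.5,0.03,0.01,-0.16,0]
    - [0,0,-4.9,0.065,0.025,-0.16,0]
    - [0,0,-4.9,0.09,0.025,-0.15,0]
    - [0,0,-4.9,0.1025,0.0247,-0.138,0]
    - [0,0,-4.9,0.1025,0.0247,-0.138,0]
    - [0,0,-4.9,0.1025,0.0247,-0.138,0]
    - [0,0,-4.9,0.1025,0.0247,-0.138,0]

```text
clock: 19.8
position: [0.5842, 0.1795, 0.2312]
ee_rot: [0.999, -0.037, -0.0, -0.0]
ft_force: [0.6, -0.1, -3.0]
grip_width: 0.077
```

```bash
python3 - <<'E'
from h import *
w,im=shot('w12'); c=.0012
T=T0+2*S; z=np.array([0,c,.0928-.068])
plan((T-.045*U+z,-4.3),(T+.035*U+z-[0,0,.0062],-4.3))
for i in (1,2): print(proj(w,[T0+i*S,T0+i*S+.08*U-[0,0,.0141]]).round(1).tolist())
# find pegs: low-sat grey mid tone right of leg
hsv=cv2.cvtColor(im,cv2.COLOR_RGB2HSV); m=((hsv[...,1]<40)&(hsv[...,2]>60)).astype(np.uint8); m[:,:345]=0
n,l,st,ce=cv2.connectedComponentsWithStats(m)
for k in range(1,n):
    if st[k,4]>250: print(st[k],ce[k].round(1))
E
```

```text
t 19.85 pos [0.5843 0.1796 0.2314] x-yaw -4.24 grip 0.084 f [ 0.2  0.2 -2.6]
[-0.  -0.   0.1] [0.0008 0.0005 0.0006]
[-0.  -0.   0.1] [0.0808 0.0006 0.0068]
[[399.0, 369.8], [519.9, 352.9]]
[[409.6, 248.5], [544.9, 237.7]]
[ 415   77  165   23 3482] [496.2  88.3]
[ 588  114   52  132 4461] [620.5 189.5]
[ 402  229  145   28 2559] [473.9 242.5]
[ 552  313   88   84 6222] [599.2 355.8]
[493 345  28  17 283] [510.  351.9]
```

Call:
move_arm:
  moves:
    - [0,0,0,0.001,0.0005,0,0]
    - [0,0,0,0.025,0.0005,0.001,0]
    - [0,0,0,0.05,0.0005,0.003,0]
    - [0,0,0,0.07,0.0005,0.005,0]
    - [0,0,0,0.08,0.0005,0.0065,0]
    - [0,0,0,0.08,0.0005,0.0065,0]
    - [0,0,0,0.08,0.0005,0.0105,0]
    - [0,0,0,0.08,0.0005,0.0135,0]
    - [0,0,0,0.08,0.0005,0.0155,0]
    - [0,0,0,0.08,0.0005,0.0155,0]

```text
clock: 20.85
position: [0.664, 0.173, 0.217]
ee_rot: [0.999, -0.037, 0.0, -0.001]
ft_force: [-3.9, -0.6, 6.9]
grip_width: 0.085
```

Call:
move_arm:
  moves:
    - [0,0,0,0,0,0,0.06]
    - [0,0,0,0,0,0,0.06]
    - [0,0,0,0,0,0,0.06]
    - [0,0,0,0,0,0,0.06]
    - [0,0,0,0,0,-0.02,0.06]
    - [0,0,0,0,0,-0.06,0.06]
    - [0,0,0,0,0,-0.1,0.0854]
    - [0,0,0,0,0,-0.1,0.0854]

```text
clock: 21.65
position: [0.6663, 0.1723, 0.3215]
ee_rot: [0.999, -0.037, 0.004, -0.001]
ft_force: [1.1, 0.0, 0.7]
grip_width: 0.996
```

```bash
python3 - <<'E'
from h import *
plan(((.487,.13,.317),-13.5),((.487,.13,.24),-13.5))
E
```

```text
t 21.65 pos [0.6663 0.1723 0.3215] x-yaw -4.29 grip 0.996 f [1.1 0.  0.7]
[-0.2 -0.5  9.2] [-0.1757  0.0557  0.0029]
[-0.2 -0.5  9.2] [-0.1763  0.0559  0.0799]
```

Call:
move_arm:
  moves:
    - [0,0,4,-0.04,0.01,0,0.0854]
    - [0,0,9.2,-0.09,0.03,0,0.0854]
    - [0,0,9.2,-0.14,0.05,0,0.0854]
    - [0,0,9.2,-0.176,0.056,0.03,0.0854]
    - [0,0,9.2,-0.176,0.056,0.08,0.0854]
    - [0,0,9.2,-0.176,0.056,0.08,0.0854]
    - [0,0,9.2,-0.176,0.056,0.08,0.0854]
    - [0,0,9.2,-0.176,0.056,0.08,0.0854]
    - [0,0,9.2,-0.176,0.056,0.08,0.0854]

```text
clock: 22.55
position: [0.4864, 0.13, 0.2369]
ee_rot: [0.993, -0.118, 0.001, -0.0]
ft_force: [-0.5, 0.7, 0.5]
grip_width: 1.003
```

```bash
python3 - <<'E'
from h import *
w,im=shot('w13'); plan()
J=R.from_euler('z',-13.4,degrees=True); c=np.array([.4871,.1202,.12])
print(proj(w,c+J.apply([(-.004,.03,0),(.004,.03,0),(-.004,-.03,0),(.004,-.03,0)])).round(1).tolist())
hsv=cv2.cvtColor(im,cv2.COLOR_RGB2HSV); m=((hsv[...,1]<28)&(hsv[...,2]>150)).astype(np.uint8); m[270:]=0
n,l,st,ce=cv2.connectedComponentsWithStats(m)
for k in range(1,n):
    if st[k,4]>150:
        print(st[k],ce[k].round(1)); ys,xs=np.where(l==k)
        for r in np.linspace(ys.min(),ys.max(),9).astype(int): print(r,xs[ys==r].min(),xs[ys==r].max())
E
```

```text
t 22.6 pos [0.4862 0.13   0.2366] x-yaw -13.52 grip 0.997 f [ 0.4 -0.1  0.2]
[[320.4, 168.3], [331.0, 168.3], [320.6, 240.8], [330.5, 240.7]]
[  478    28   123   107 10466] [537.6  82.4]
28 597 600
41 523 599
54 478 598
67 478 597
81 479 593
94 479 583
107 479 594
120 479 593
134 480 483
[ 253  146   67   54 3523] [286.7 172.1]
146 253 319
152 253 319
159 253 319
165 254 319
172 254 319
179 255 319
185 256 319
192 255 319
199 258 319
[321 169  10  72 668] [325.3 203.7]
169 321 330
177 321 330
186 321 329
195 321 329
204 321 330
213 321 330
222 321 329
231 321 329
240 322 328
[ 485  254  102   16 1503] [536.3 262.1]
254 585 586
255 509 586
257 485 586
259 485 586
261 485 586
263 485 586
265 485 586
267 486 586
269 486 586
```

```bash
python3 - <<'E'
from h import *
plan(((.4871,.1204,.0925),-13.4))
E
```

```text
t 22.6 pos [0.4862 0.13   0.2366] x-yaw -13.52 grip 0.997 f [ 0.4 -0.1  0.2]
[-0.  -0.1 -0.1] [0.0029 0.0092 0.1441]
```

Call:
move_arm:
  moves:
    - [0,0,0,0.003,0.009,0.04,0.0854]
    - [0,0,0,0.003,0.009,0.08,0.0854]
    - [0,0,0,0.003,0.009,0.12,0.0854]
    - [0,0,0,0.003,0.009,0.144,0.0854]
    - [0,0,0,0.003,0.009,0.144,0.0854]
    - [0,0,0,0.003,0.009,0.144,0.0854]
    - [0,0,0,0.003,0.009,0.144,0.02]
    - [0,0,0,0.003,0.009,0.144,0]
    - [0,0,0,0.003,0.009,0.144,0]
    - [0,0,0,0.003,0.009,0.144,0]

```text
clock: 23.6
position: [0.4859, 0.1206, 0.0919]
ee_rot: [0.993, -0.117, 0.0, -0.0]
ft_force: [0.7, 0.0, -0.2]
grip_width: 0.33
```

Call:
move_arm:
  moves:
    - [0,0,0,0,0,0,0]
    - [0,0,0,0,0,0,0]
    - [0,0,0,0,0,0,0]
    - [0,0,0,0,0,0,0]

```text
clock: 24.0
position: [0.4853, 0.1204, 0.0911]
ee_rot: [0.993, -0.117, -0.0, 0.0]
ft_force: [0.2, -0.5, -2.8]
grip_width: 0.081
```

```bash
python3 - <<'E'
from h import *
w,im=shot('w14'); p,r,o=tool()
a=edges(w,im); c=legc((a[0],a[0]),-(.12-p[2]))+.03; print('c',c)
T=T0+S; z=np.array([0,c,p[2]-.068])
plan((T-.06*U+z+[0,0,.02],-4.3),(T-.045*U+z,-4.3),(T+.035*U+z-[0,0,.0062],-4.3))
E
```

```text
rows 236 384 31.0 -90.0
edges tool y [-0.0295 -0.0295] mid -0.0295
c 0.0004931471302957562
t 24.05 pos [0.4854 0.1204 0.0911] x-yaw -13.49 grip 0.083 f [-0.1  0.3 -3.4]
[ 0.   0.  -9.2] [ 0.0814  0.0019 -0.158 ]
[ 0.   0.  -9.2] [ 0.0962 -0.0005 -0.138 ]
[ 0.   0.  -9.2] [ 0.1752 -0.0133 -0.1319]
```

Call:
move_arm:
  moves:
    - [0,0,0,0,0,-0.03,0]
    - [0,0,0,0,0,-0.075,0]
    - [0,0,0,0,0,-0.12,0]
    - [0,0,-5,0.03,0.001,-0.16,0]
    - [0,0,-9.2,0.06,0.001,-0.16,0]
    - [0,0,-9.2,0.08,0.001,-0.15,0]
    - [0,0,-9.2,0.0962,-0.0005,-0.138,0]
    - [0,0,-9.2,0.0962,-0.0005,-0.138,0]
    - [0,0,-9.2,0.0962,-0.0005,-0.138,0]
    - [0,0,-9.2,0.0962,-0.0005,-0.138,0]

```text
clock: 25.05
position: [0.5789, 0.0987, 0.2297]
ee_rot: [0.999, -0.037, 0.0, -0.0]
ft_force: [-0.4, 0.4, -2.7]
grip_width: 0.083
```

```bash
python3 - <<'E'
from h import *
w,im=shot('w15'); c=.0005
T=T0+S; z=np.array([0,c,.0911-.068])
plan((T-.045*U+z,-4.3),(T+.035*U+z-[0,0,.0062],-4.3))
print(proj(w,[T,T+.08*U-[0,0,.0141]]).round(1).tolist())
hsv=cv2.cvtColor(im,cv2.COLOR_RGB2HSV); m=((hsv[...,1]<40)&(hsv[...,2]>60)).astype(np.uint8); m[:,:345]=0
n,l,st,ce=cv2.connectedComponentsWithStats(m)
for k in range(1,n):
    if st[k,4]>250: print(st[k],ce[k].round(1))
E
```

```text
t 25.1 pos [0.5789 0.0988 0.2299] x-yaw -4.26 grip 0.082 f [-0.5  0.2 -2.4]
[-0.1 -0.   0. ] [0.0002 0.0003 0.0008]
[-0.1 -0.   0. ] [0.0802 0.0004 0.007 ]
[[409.0, 248.1], [545.5, 237.2]]
[  367     0   214   172 19135] [464.2  83.3]
[618  56  22  75 803] [632.3 104.3]
[609 142  31  24 594] [625.5 153.9]
[ 360  228  187  107 8335] [434.9 271.6]
[ 564  244   76   98 5892] [607.3 295.1]
[494 345  28  18 281] [510.6 352.3]
```

Call:
move_arm:
  moves:
    - [0,0,0,0.001,0.0005,0,0]
    - [0,0,0,0.025,0.0005,0.001,0]
    - [0,0,0,0.05,0.0005,0.003,0]
    - [0,0,0,0.07,0.0005,0.005,0]
    - [0,0,0,0.08,0.0005,0.0065,0]
    - [0,0,0,0.08,0.0005,0.0065,0]
    - [0,0,0,0.08,0.0005,0.0105,0]
    - [0,0,0,0.08,0.0005,0.0135,0]
    - [0,0,0,0.08,0.0005,0.0155,0]
    - [0,0,0,0.08,0.0005,0.0155,0]

```text
clock: 26.1
position: [0.6586, 0.0923, 0.2151]
ee_rot: [0.999, -0.037, 0.0, -0.001]
ft_force: [-3.2, 0.1, 5.9]
grip_width: 0.081
```

Call:
move_arm:
  moves:
    - [0,0,0,0,0,0,0.06]
    - [0,0,0,0,0,0,0.06]
    - [0,0,0,0,0,0,0.06]
    - [0,0,0,0,0,0,0.06]
    - [0,0,0,0,0,-0.02,0.06]
    - [0,0,0,0,0,-0.06,0.06]
    - [0,0,0,0,0,-0.1,0.0854]
    - [0,0,0,0,0,-0.13,0.0854]
    - [0,0,0,0,0,-0.13,0.0854]

```text
clock: 27.0
position: [0.6604, 0.0916, 0.3486]
ee_rot: [0.999, -0.037, 0.003, -0.001]
ft_force: [0.5, -0.3, -0.3]
grip_width: 0.999
```

Call:
move_arm:
  moves:
    - [0,0,0,-0.05,-0.03,0,0.0854]
    - [0,0,0,-0.1,-0.08,0,0.0854]
    - [0,0,0,-0.16,-0.25,0,0.0854]
    - [0,0,0,-0.16,-0.25,0,0.0854]
    - [0,0,0,-0.16,-0.25,0,0.0854]
    - [0,0,0,-0.16,-0.25,0,0.0854]
    - [0,0,0,-0.16,-0.25,0,0.0854]
    - [0,0,0,-0.16,-0.25,0,0.0854]
    - [0,0,0,-0.16,-0.25,0,0.0854]
    - [0,0,0,-0.16,-0.25,0,0.0854]

```text
clock: 28.0
position: [0.5192, 0.3512, 0.344]
ee_rot: [0.999, -0.039, 0.0, 0.0]
ft_force: [0.1, -0.2, 0.3]
grip_width: 1.002
```

```bash
python3 - <<'E'
from h import *
plan()
a=grid(cams.camera('side'),(260,130,400,330),3,20);b=grid(cams.camera('scene'),(150,150,440,300),3,40)
b=cv2.resize(cams.camera('scene')[140:310,150:450,::-1],(0,0),fx=1.25,fy=1.25,interpolation=cv2.INTER_CUBIC)
b=cv2.copyMakeBorder(b,0,600-b.shape[0],0,0,cv2.BORDER_CONSTANT); print(a.shape,b.shape)
cv2.imwrite('pics/final.png',np.hstack([a,b]))
E
```

```text
t 28.0 pos [0.5192 0.3512 0.344 ] x-yaw -4.46 grip 1.002 f [ 0.1 -0.2  0.3]
(600, 420, 3) (600, 375, 3)
```

View pics/final.png

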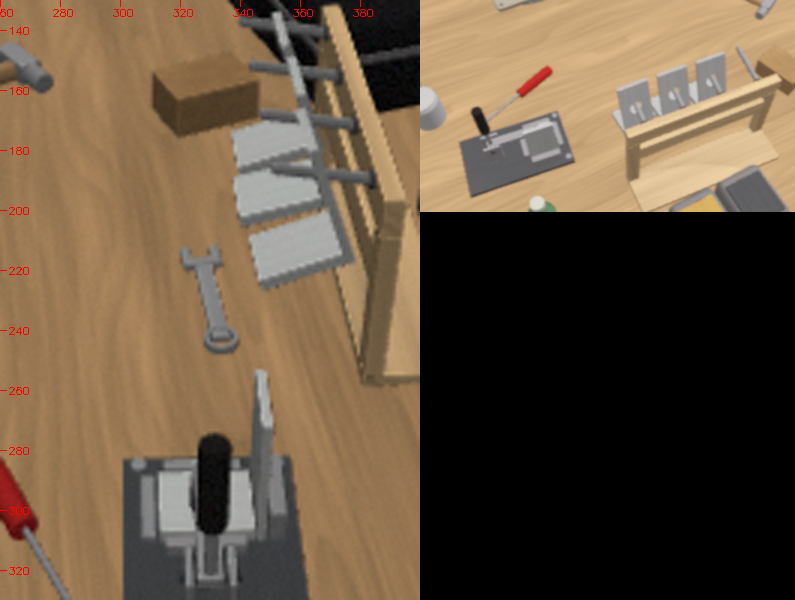

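```bash
python3 - <<'E'
from h import *
d,s=P('side'),P('scene'); H=np.array([.5262,-.2576,.06]); J=R.from_euler('z',-6.1,degrees=True)
for th in (.15,0,-.15): print(th,proj(d,H+J.apply([0,-.13*np.sin(th),.13*np.cos(th)])).round(1),proj(s,H+J.apply([0,-.13*np.sin(th),.13*np.cos(th)])).round(1))
for n in ('side','scene'):
    im=cams.camera(n); b=(im.max(2)<45).astype(np.uint8); k,l,st,ce=cv2.connectedComponentsWithStats(b)
    for i in range(1,k):
        if 60<st[i,4]<900: print(n,st[i],ce[i].round(1))
N=np.array([.5428,-.1588,.012])
print('blank leg top corners pred',proj(d,N+J.apply([(.04,-.03,.12),(.04,.03,.12)])).round(1).tolist())
print(manip.hand_in())
E
```

```text
0.15 [[331.8 286.6]] [[186.  231.3]]
0 [[331.2 278.4]] [[194.1 228.4]]
-0.15 [[330.6 271.6]] [[202.5 226.2]]
side [171  10  29  14  95] [186.   18.9]
side [334 113  19  23 219] [340.9 126.2]
side [356 141  10  11  68] [360.6 146.5]
side [381 144  40  23 617] [401. 155.]
side [ 95 250  37  27 116] [117.  264.2]
side [326 275  11  34 316] [330.6 291. ]
side [301 365  66   4 157] [333.5 366.3]
scene [193 229  12  18 103] [198.8 238. ]
scene [456 229  62  54 815] [485.1 257.4]
blank leg top corners pred [[350.5, 272.7], [348.0, 253.0]]
the job is handed in; nothing more can be done
None
```

The jig is loaded with the blank and clamped, and all three finished brackets hang on the rack. I handed the job in at about 28 s on the robot's clock; the hand-in gave no verdict.

- **Start:** The clamp was already open, with one finished bracket still in the nest. Two more finished brackets and the blank stood on the bench.
- **Rack:** The bracket from the jig hangs on peg 0 and the two loose ones on pegs 1 and 2. Peg 3 is empty. Each was lowered until the peg took its weight, then let go.
- **Blank:** It is in the nest between the rails, with its leg at the back stop. I set it there while the clamp was still open and felt it touch the nest floor at the right height.
- **Clamp:** I pushed the arm past centre and it fell shut. The grip stands upright.

**Last checks:**
- The final side and scene pictures show all three brackets hanging about mid-peg, and the gripper open and clear of everything.
- The side view puts the blank's leg within a pixel or two of where it should be.
- The grip's position matches a clamp angle of about 0 rad. I could only tell this to a few hundredths of a radian.
- I never measured the clamp's pressing force. I assumed the weighted arm gives the 1 N needed.
- The bystanders seen in the last pictures looked undisturbed.

One measurement disagreed: the wrist camera put the pegs 2–4 mm to −y of the first estimate. I shifted the target by about 1.5 mm, and no bracket met resistance going on.

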